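Zero a bridge height gauge, then hold a guitar bridge in it for the reading

TASK

Check the height of the loose rosewood guitar bridge: with nothing under the bench gauge's spindle, turn the dial's bezel until its zero mark stands at the pointer and let go of it. Then lay the bridge flat on the steel plate at the open end of the fence and slide it along the fence, under the spindle, until its end meets the stop block. Finish holding it there for the reading with one steady diagonal push of the fingers that presses it firmly down on the plate and against the fence together, without shifting the other things on the bench.

Things in the scene. Friction and masses are not known exactly. Their poses are not given: they have to be found in the camera images.
- gauge: bench height gauge, fixed: steel plate on rubber feet (x -75 to 65, y -175 to 175 mm, top 18 mm above the bench) with fence, stop block and a dial on a column. Origin on the bench under the plate; y runs along the fence from the open loading end (-y) to the stop (+y), x square to the fence, from the plate's front edge (robot side) to the fence, z up
- plate: the gauge's ground steel plate, waxed like the fence so that wood slides on it easily (friction about 0.2); same frame as gauge, its top face at z = 18 mm
- fence: fence on the plate: straight aluminium bar, 14 mm thick, 22 mm high, y -160 to 130 mm. Origin at the foot of its working face (which faces -x), on the plate top, at (20, 0, 18) mm of the gauge frame; axes as gauge
- stop: dark steel stop block at the +y end, x -18 to 18 mm, 26 mm long (y), 22 mm high. Origin at the foot of its working face (which faces -y), on the plate top, at (1, 120, 18) mm of the gauge frame; axes as gauge
- spindle: the dial's upright 5 mm spindle with a smooth contact ball 12 mm across; origin at the ball's lowest point, axes as gauge. At rest the ball sits on the plate at (5, 50, 18) mm of the gauge frame. It lifts up to 12 mm against a light spring (1.0 N at rest, 1.5 N at the top); a work piece with a bevelled end lifts it when slid under
- bezel_grip (a point): centre of the dial's knurled steel bezel, at half its height: a disc 57 mm across, 14 mm thick, face up, 77 to 91 mm above the bench, to be gripped across the rim from above. Below it: the case 50 mm across (down to 66 mm above the bench) and a clamp arm (46 to 59 mm up, 22 mm wide) running in +x to the column 45 mm away (its top 68 mm up). Nothing beside or above it
- bezel (a joint): angle of the bezel and its dial face, rad, positive anticlockwise from above; 0: the zero mark stands at the pointer with the spindle at rest. One of 50 divisions is 0.126 rad. Light friction (0.04 N m), stays where it is left, end stops at -2.0 and 2.0. It starts between 0.45 and 1.45, so turn it clockwise
- zero_mark (a point): the zero mark, a broad black bar 10 mm long on the white dial face, running out over the rim; all other division lines are thin. This point lies 21 mm from the dial's axis
- pointer_tip (a point): tip of the slim black pointer, 18 mm from the dial's axis; the short thick end is its tail. With the spindle at rest it points in +x of the gauge frame, towards the column; it turns clockwise, one turn per 10 mm of lift
- bridge: work piece: dark rosewood guitar bridge, 190 (y) x 30 (x) mm, about 45 g, flat on the bench. Origin under its middle, z up. Middle block 9 mm high (y -46 to 46), then ramps down to wings 5 mm high (y 60 to 92 mm); both ends alike, bevelled to 2 mm to slide under the ball. Home, its origin is at (5, 25, 18) mm of the gauge frame; no finger fits between it and the fence
- hammer: bystander: fretting hammer 240 mm long lying on the bench; leave it alone
- cam_clamp: bystander: wooden cam clamp, about 230 x 150 x 28 mm, lying on the bench; leave it alone
- square: bystander: try square, wooden stock 110 mm, steel blade 150 mm, 18 mm high, lying on the bench; leave it alone
- glue: bystander: white glue bottle, 52 mm across, 150 mm high; leave it alone
- binding_roll: bystander: flat roll of white plastic binding, 110 mm across, 16 mm high; leave it alone
- sanding_block: bystander: wooden sanding block 70 x 125 x 31 mm; leave it alone
- pin_tub: bystander: clear plastic tub, 72 mm across, 55 mm high; leave it alone
Mind the look-alikes: they are no part of the job. Of the things shaped like the bridge, the dark wooden one is meant.

How it is judged:
By the outcome, as a careful person would: the job done as asked, in the order asked, and still so for the second after the job is handed in, while the arm keeps its last pose, push and grip.
It also fails if it takes over 64 s, if anything falls off the work surface, if the arm or the gripper's body presses on something with over 40 N, if the wrist force passes 120 N, or if a joint passes its speed limit or range.

ROBOT

A 6-joint arm with a two-finger parallel gripper is mounted at the origin on the work surface. World frame = base frame: x ahead of the robot, y to its left, z up, the work surface at z = 0. Lengths are in m, angles in rad, forces in N, time in s.
With the tool pointing down it reaches from about 0.375 to 0.9 m from the base axis. Payload 3.1 kg.
Tool frame: the origin (TCP) lies between the finger pads; the fingertips stand 19 mm ahead of it and the grasp point (between the pads) is the TCP; z points along the fingers, y is the direction in which the jaws open and shut (so a half turn about z gives the same grasp; the last joint's range is limited). The gripper opens to 87 mm and grips with 3 to 60 N. Pads are 19 mm wide; open, the fingers measure 117 mm over their backs; the gripper's body (75 mm by 190 mm) begins 51 mm behind the grasp point.
Start: joints at [1.127, 0.527, 1.433, -0, 1.181, -0.178], TCP at [0.164, 0.603, 0.216] pointing down, gripper open.
Joint ranges: [-3.08, 3.08], [-0.75, 2.2], [0.22, 2.44], [-1.43, 4.57], [0, 2.65], [-2.85, 2.85]. Speed limits (rad/s): [2.79, 2.79, 3.14, 3.14, 3.14, 3.14].

INTERFACE

Orientations are given as a unit quaternion [x, y, z, w].
In Python, from rig import robot gives the robot as it stands.
- The arm moves only by the tool apply_moves, never from a script. Its argument "series" is a list of rows, each a list of 7 numbers: the shift along the tool's x, y, z in cm, then the turn, a rotation vector about the tool's x, y, z in degrees, then the opening, from 0 (shut) to 1 (fully open). In form: [[dx, dy, dz, rx, ry, rz, grip], ...]. A call has 1 to 5 rows; each row is the pose to reach, as a shift and turn from the pose commanded when the call began, along the tool's axes at that moment; what a row does not reach only later rows make up. A row lasts 1/12 s, in which the tool goes at most 41.7 mm and 7.16 degrees, less where a joint would pass 70% of its speed; a pose out of reach is approached as far as the arm can. A call with a gripper value outside its range is refused whole. The fingers move at their own pace and stop on an object; "newtons" is the grip in N (left out, the last holds). Time passes only in rows, so rows that repeat a pose let the fingers close. It gives the time, the measured TCP pose, the force and the opening at its end, in the units of the state.
- robot.get_obs(): the state, without advancing time (a new reading comes with each control period).
- robot.camera(name): name is "scene" or "top" or "wrist"; returns the picture (384x512x3 uint8, red, green, blue); there is no depth.
- robot.camera_params(name): a dict with "mtx" (3x3 intrinsics, pixels), "D" ([k1, k2, p1, p2, k3] as OpenCV has them; the pictures are not rectified), "origin" and "rotation" of the camera in the world. Camera axes: x right, y down, z forward; pixel columns grow to the right and rows downward; lengths in m; the calibration is good to about 2 mm. A picture is of the moment at which its call begins: read the wrist's pose just before it. camera_params takes no time and is no camera call; for the wrist camera it gives the pose at the moment of the call.
- robot.hand_in(): hands the job in, once; it reports no verdict.
The state is a dict: "time": time; "q": joint angles; "joint_velocities": joint speeds; "joint_torque": joint torques, N m; "position": TCP position; "tool_rot": TCP orientation; "ft_force": force on the tool from outside, world axes, zero at the start; "moment": the same for the moment, N m; "grip_width": finger opening in m.
Only numpy, scipy, OpenCV 4.12 (cv2) and the standard library are available. Lean on these libraries where they do the work, as an engineer would, in place of code of your own. Each camera call takes 0.05 s, during which the arm holds its last target. There are 200 camera calls.

## Working session

There is one attempt and no reset: what is moved stays moved. The work goes in short steps, Python scripts to look and compute and a tool call to move; the robot and the scene stay as the last step left them, time stands still between calls to the robot, and variables do not carry over. Pictures are saved under pics/ and viewed, about 8 in all and at most 12, crops included, and the job is handed in when it is done.

Besides the shell and the picture viewer there is one more tool, called after ">>>" by a JSON object that holds its "name" and its "arguments". apply_moves: Moves the arm, as the interface text tells. Its arguments: {"type":"object","properties":{"series":{"type":"array"},"newtons":{"type":"number"}},"required":["series"]}

```bash
ls; mkdir -p pics; python3 - <<'E'
from rig import robot
import cv2
o=robot.get_obs();print({k:(v if isinstance(v,float) else [round(float(x),4) for x in __import__('numpy').ravel(v)]) for k,v in o.items()})
for n in ("scene","top"):
    im=robot.camera(n);cv2.imwrite(f"pics/{n}0.png",im[:,:,::-1]);print(n,robot.camera_params(n))
E
```

```text
pics
{'time': 0.0, 'q': [1.1275, 0.5285, 1.4339, -0.0, 1.1814, -0.1785], 'joint_velocities': [-0.0004, 0.0003, -0.0001, -0.0001, -0.0004, 0.0006], 'joint_torque': [-0.0, -44.0039, -17.6595, 0.0633, 0.0582, -0.0002], 'position': [0.1632, 0.6026, 0.2152], 'tool_rot': [0.132, 0.9912, -0.001, -0.0003], 'ft_force': [-0.153, -0.8963, -0.2317], 'moment': [0.0584, 0.0179, -0.0087], 'grip_width': 0.08702234445522646}
scene {'mtx': array([[439.55948326,   0.        , 247.54014836],
       [  0.        , 439.55948326, 189.14474959],
       [  0.        ,   0.        ,   1.        ]]), 'D': array([0.02732732, 0.        , 0.        , 0.        , 0.        ]), 'origin': array([0.99249057, 0.76697987, 1.22826837]), 'rotation': array([ 0.24545934,  0.90758047, -0.32705252, -0.0953103 ])}
top {'mtx': array([[478.66859986,   0.        , 255.68790243],
       [  0.        , 478.66859986, 197.16480818],
       [  0.        ,   0.        ,   1.        ]]), 'D': array([-0.16367836,  0.        ,  0.        ,  0.        ,  0.        ]), 'origin': array([ 0.29749441, -0.04972804,  1.46672554]), 'rotation': array([ 0.71432561, -0.69617996,  0.04398285, -0.05601687])}
```

View pics/top0.png

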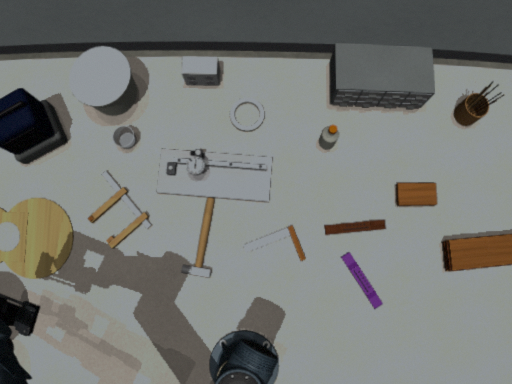

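View pics/scene0.png

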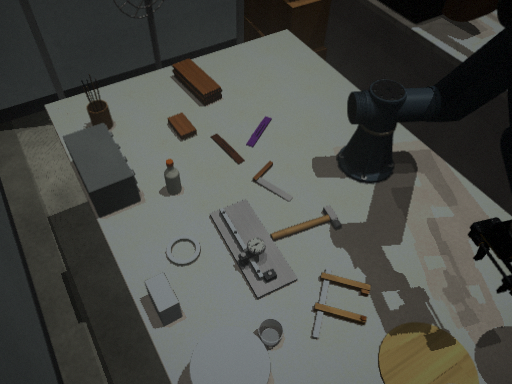

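The top view shows the gauge at about (215,175) with its stop end to the left and its open end to the right. Things that could be taken for the bridge are the dark bar (355,227), the purple bar (362,280), the square's stock (297,243) and the sanding block (417,194). I choose the dark bar at (355,227) and check it in a close crop.

```bash
cat > h.py <<'E'
import numpy as np, cv2
from scipy.spatial.transform import Rotation as R
from rig import robot
def ray(P,px):
    u=cv2.undistortPoints(np.float64(px).reshape(-1,1,2),P['mtx'],P['D']).reshape(-1,2)
    d=np.c_[u,np.ones(len(u))]@R.from_quat(P['rotation']).as_matrix().T
    return P['origin'],d
def onplane(P,px,z):
    o,d=ray(P,px); return o+d*((z-o[2])/d[:,2])[:,None]
def proj(P,X):
    Rm=R.from_quat(P['rotation']).as_matrix().T
    return cv2.projectPoints(np.float64(X).reshape(-1,1,3),cv2.Rodrigues(Rm)[0],-Rm@P['origin'],P['mtx'],P['D'])[0].reshape(-1,2)
def grab(n,name=None):
    o=robot.get_obs();P=robot.camera_params(n);im=robot.camera(n)[:,:,::-1].copy()
    if name: cv2.imwrite(f"pics/{name}.png",im)
    return o,P,im
def G(g,X):  # gauge frame mm -> world; g=(x,y,yaw)
    X=np.atleast_2d(np.float64(X))/1000
    return X@R.from_euler('z',g[2]).as_matrix().T+[g[0],g[1],0]
def totool(o,dw):  # world vector m -> tool cm
    return R.from_quat(o['tool_rot']).inv().apply(dw)*100
E
python3 - <<'E'
from h import *
P=robot.camera_params("top");im=cv2.imread("pics/top0.png")
print("base",proj(P,[[0,0,0]]))
hsv=cv2.cvtColor(im,cv2.COLOR_BGR2HSV)
# bridge
m=np.zeros(im.shape[:2],np.uint8);m[210:245,315:395]=(im[210:245,315:395].max(2)<120)
pts=np.argwhere(m)[:,::-1]
r=cv2.minAreaRect(pts.astype(np.float32));b=cv2.boxPoints(r);w=onplane(P,b,0.006);print("bridge",r,w.mean(0),[np.linalg.norm(w[i]-w[i-1]) for i in range(4)]);print(w)
c=im[140:310,140:400];cv2.imwrite("pics/c1.png",cv2.resize(c,None,fx=3,fy=3,interpolation=cv2.INTER_CUBIC))
E
```

```text
base [[243.91240778 363.42528228]]
bridge ((354.7518310546875, 226.36685180664062), (11.2133207321167, 61.504005432128906), 83.92753601074219) [ 0.42229362 -0.32915961  0.006     ] [np.float64(0.03433158021090196), np.float64(0.19176860797681888), np.float64(0.03464092414855285), np.float64(0.1912535512281215)]
[[ 0.42729374 -0.23217556  0.006     ]
 [ 0.45157509 -0.42240073  0.006     ]
 [ 0.41711208 -0.42590707  0.006     ]
 [ 0.39319357 -0.23615506  0.006     ]]
```

View pics/c1.png

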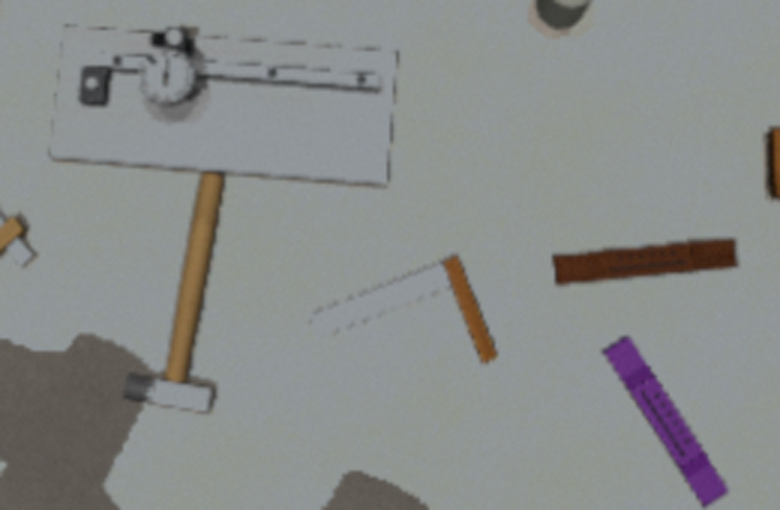

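The crop shows the rosewood bridge (dark brown, with ramps) at top-image (355,227). The purple one is the decoy. The plate corners in the crop are near (65,25), (398,52), (387,185) and (50,157), and the hammer handle reaches the plate's front edge.

```bash
cat >> h.py <<'E'
def fit(loc,w):  # rigid 2D fit local mm -> world m
    A=np.float64(loc)[:,:2]/1000;B=w[:,:2];a=A-A.mean(0);b=B-B.mean(0)
    t=np.arctan2((a[:,0]*b[:,1]-a[:,1]*b[:,0]).sum(),(a*b).sum())
    c,s=np.cos(t),np.sin(t);tr=B.mean(0)-np.array([[c,-s],[s,c]])@A.mean(0)
    return np.r_[tr,t]
E
python3 - <<'E'
from h import *
P=robot.camera_params("top")
px=np.float64([(65,25),(398,52),(387,185),(50,157)])/3+140
w=onplane(P,px,0.018)
loc=np.array([(65,175),(65,-175),(-75,-175),(-75,175)])
g=fit(loc,w);print(g,"resid",(w-G(g,np.c_[loc,[18]*4]))[:,:2]*1000)
bz=G(g,[5,50,84])[0];print("bezel",bz)
o=robot.get_obs();print(R.from_quat(o['tool_rot']).as_matrix().round(3))
t=bz+[-0.0,0,0.17];print("tool cm to above bezel",totool(o,t-o['position']))
W=robot.camera_params("wrist");print(W['mtx'][0,0],W['origin']-o['position'],R.from_quat(W['rotation']).as_matrix().round(2))
E
```

```text
[ 0.57560229  0.10638071 -0.05980359] resid [[ 0.14095947 -0.25149835]
 [-0.5619333   0.73047036]
 [ 0.45967001  0.59300687]
 [-0.03869617 -1.07197887]]
bezel [0.58358175 0.15599248 0.084     ]
[[-0.965  0.262 -0.001]
 [ 0.262  0.965 -0.002]
 [ 0.    -0.002 -1.   ]]
tool cm to above bezel [-52.25403602 -32.11681763  -3.82980496]
317.3641589645974 [-0.06553511  0.01740771  0.16826742] [[ 0.26  0.94  0.24]
 [ 0.97 -0.25 -0.07]
 [-0.    0.25 -0.97]]
```

>>> {"name": "apply_moves", "arguments": {"series": [[-3.5,-2.1,-0.2,0,0,0,1],[-7,-4.2,-0.4,0,0,0,1],[-10.5,-6.4,-0.6,0,0,0,1],[-14,-8.6,-0.8,0,0,0,1],[-17.4,-10.7,-1.0,0,0,0,1]]}}

```text
time: 0.52
position: [0.3041, 0.4526, 0.2258]
tool_rot: [0.132, 0.991, -0.0, -0.0]
ft_force: [0.8, 0.6, 0.1]
grip_width: 0.0871
```

>>> {"name": "apply_moves", "arguments": {"series": [[-3.5,-2.1,-0.2,0,0,0,1],[-7,-4.2,-0.4,0,0,0,1],[-10.5,-6.4,-0.6,0,0,0,1],[-14,-8.6,-0.8,0,0,0,1],[-17.4,-10.7,-1.0,0,0,0,1]]}}

```text
time: 0.93
position: [0.4442, 0.3037, 0.236]
tool_rot: [0.132, 0.991, -0.0, -0.0]
ft_force: [0.9, 0.7, -0.6]
grip_width: 0.0875
```

>>> {"name": "apply_moves", "arguments": {"series": [[-3.5,-2.1,-0.2,0,0,0,1],[-7,-4.2,-0.4,0,0,0,1],[-10.5,-6.4,-0.6,0,0,0,1],[-14,-8.6,-0.8,0,0,0,1],[-17.4,-10.7,-1.0,0,0,0,1]]}}

```text
time: 1.35
position: [0.5842, 0.1548, 0.2458]
tool_rot: [0.132, 0.991, -0.0, -0.0]
ft_force: [0.6, 1.2, -0.1]
grip_width: 0.0871
```

```bash
python3 - <<'E'
from h import *
o,P,im=grab("wrist","w1");print(o['time'],o['position'],o['q'])
g=np.array([ 0.5756,0.10638,-0.0598])
print(proj(P,G(g,[[5,50,91],[23,50,91],[65,175,18],[-75,175,18],[20,130,40],[20,-160,40]])).round(0))
E
```

```text
1.35 [0.58418477 0.15479679 0.24581675] [ 7.43015381e-02  4.68175853e-01  1.45186932e+00  1.29525867e-05
  1.22246247e+00 -1.23114722e+00]
[[254. 176.]
 [258. 192.]
 [358. 190.]
 [343.  79.]
 [322. 166.]
 [ 94. 212.]]
```

View pics/w1.png

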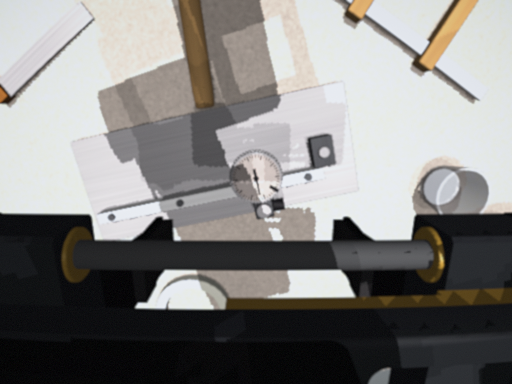

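The wrist view shows the dial centred at about (256,174), and the predicted plate corners fall on the image to within about 2 px. Next I crop the dial.

```bash
cat >> h.py <<'E'
def dial(g,P,im,name,z=91,s=10):  # top-down metric view of dial: s px/mm, gauge +x right, +y up
    n=64;yy,xx=np.mgrid[0:n*s,0:n*s]
    X=G(g,np.c_[5+(xx.ravel()/s-n/2),50-(yy.ravel()/s-n/2),np.full(xx.size,z)])
    m=proj(P,X).astype(np.float32).reshape(n*s,n*s,2)
    v=cv2.remap(im,m,None,cv2.INTER_CUBIC);cv2.imwrite(f"pics/{name}.png",v);return v
E
python3 - <<'E'
from h import *
P=robot.camera_params("wrist");im=cv2.imread("pics/w1.png")
g=np.array([ 0.5756,0.10638,-0.0598])
v=dial(g,P,im,"d1",s=9)
E
```

```text
(no output)
```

View pics/d1.png

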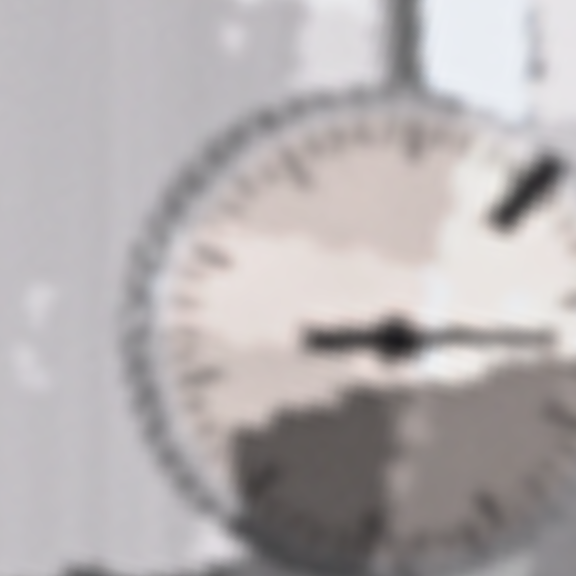

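```bash
python3 - <<'E'
from h import *
o,P,im=grab("wrist","w2");print(o['time'],o['position'],o['joint_velocities'])
g=np.array([ 0.5756,0.10638,-0.0598])
print(proj(P,G(g,[[5,50,91],[5+12.2,50-5.5,91],[65,175,18]])).round(1))
v=dial(g,P,im,"d2",s=9)
a=cv2.imread("pics/w1.png");print(cv2.absdiff(a,im).mean(), cv2.phaseCorrelate(np.float32(a[...,1]),np.float32(im[...,1])))
c=im[130:220,210:310];cv2.imwrite("pics/c2.png",np.hstack([cv2.resize(c,None,fx=4,fy=4),cv2.resize(v,(360,360))]))
E
```

```text
1.4 [0.59127621 0.14868338 0.2464146 ] [ 0.05488291 -0.02303607  0.03885595  0.03495752 -0.03214502  0.12126328]
[[258.7 166. ]
 [255.9 178.4]
 [362.1 181. ]]
9.918828328450521 ((-0.06743050200304879, 0.026776028199094526), 0.322732833136494)
```

View pics/c2.png

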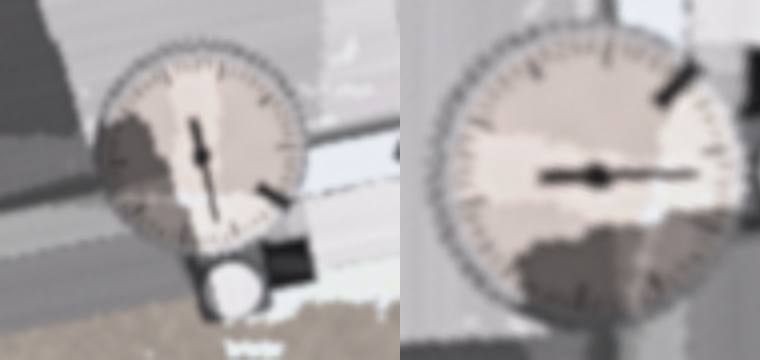

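The first frame was taken while the arm was still catching up. In c2 the zero mark stands about 49° anticlockwise of the pointer, and the dial centre is roughly 3 mm in +x from my estimate. I now measure it numerically with the arm settled.

```bash
cat >> h.py <<'E'
def dialmeas(g,P,im,name):
    s=9;v=dial(g,P,im,name,s=s);gr=cv2.cvtColor(v,cv2.COLOR_BGR2GRAY)
    m=(gr<62).astype(np.uint8)
    n=32*s;c0=np.array([n,n],float)
    d=cv2.distanceTransform(m,cv2.DIST_L2,5);yy,xx=np.mgrid[0:2*n,0:2*n]
    d2=d*(np.hypot(xx-n,yy-n)<6*s);h=np.array(np.unravel_index(d2.argmax(),d2.shape))[::-1]
    cc=cv2.connectedComponentsWithStats(m)
    out=[]
    for i in range(1,cc[0]):
        st=cc[2][i];c=cc[3][i];r=(c-h)/s
        if st[4]>150 and np.hypot(*r)<30: out.append((st[4]/s/s,np.hypot(*r),np.degrees(np.arctan2(-r[1],r[0]))))
    return (h[0]-n)/s,-(h[1]-n)/s,out  # hub offset mm in gauge x,y; blobs area,radius,angle
E
python3 - <<'E'
from h import *
for k in range(4): o,P,im=grab("wrist","w3")
print(o['time'],o['position'],np.abs(o['joint_velocities']).max())
g=np.array([ 0.5756,0.10638,-0.0598])
r=dialmeas(g,P,im,"d3");print(r[:2]);[print(np.round(x,2)) for x in r[2]]
hub=G(g,[5+r[0],50+r[1],90])[0];print("hub",hub)
print("tool cm",totool(o,hub-o['position']))
E
```

```text
1.6 [0.58248104 0.15671923 0.24536229] 0.030258107657198587
(np.float64(2.888888888888889), np.float64(0.6666666666666666))
[ 6.63 22.78 48.39]
[6.5700e+00 1.0000e-01 1.6724e+02]
[ 5.27 28.9  -9.84]
hub [0.58650285 0.15648463 0.09      ]
tool cm [-0.43076672  0.0867285  15.53523836]
```

>>> {"name": "apply_moves", "arguments": {"series": [[-0.1,0,4.1,0,0,0,1],[-0.2,0,8.2,0,0,0,1],[-0.3,0.1,12,0,0,0,1],[-0.3,0.1,14.5,0,0,0,1],[-0.3,0.1,15.5,0,0,0,1]]}}

```text
time: 2.07
position: [0.582, 0.1583, 0.0871]
tool_rot: [0.131, 0.991, -0.001, -0.004]
ft_force: [-0.4, 0.1, -0.3]
grip_width: 0.0868
```

>>> {"name": "apply_moves", "arguments": {"series": [[0,0,0,0,0,0,1],[0,0,0,0,0,0,1],[0,0,0,0,0,0,0.6],[0,0,0,0,0,0,0.6],[0,0,0,0,0,0,0.6]], "newtons": 12}}

```text
time: 2.48
position: [0.5877, 0.1572, 0.0931]
tool_rot: [0.132, 0.991, 0.0, 0.002]
ft_force: [-0.3, -0.1, 1.1]
grip_width: 0.0744
```

>>> {"name": "apply_moves", "arguments": {"series": [[0,0,0,0,0,0,0.6],[0,0,0,0,0,0,0.6],[0,0,0,0,0,0,0.6]]}}

```text
time: 2.73
position: [0.5867, 0.1569, 0.0916]
tool_rot: [0.132, 0.991, 0.0, 0.0]
ft_force: [0.5, -0.4, 0.6]
grip_width: 0.0567
```

>>> {"name": "apply_moves", "arguments": {"series": [[0,0,0,0,0,6,0.6],[0,0,0,0,0,12,0.6],[0,0,0,0,0,18,0.6],[0,0,0,0,0,24,0.6],[0,0,0,0,0,30,0.6]]}}

```text
time: 3.15
position: [0.5865, 0.1569, 0.0912]
tool_rot: [0.387, 0.922, -0.0, -0.0]
ft_force: [0.0, -0.6, 0.6]
grip_width: 0.0526
```

>>> {"name": "apply_moves", "arguments": {"series": [[0,0,0,0,0,6,0.6],[0,0,0,0,0,12,0.6],[0,0,0,0,0,18.4,0.6],[0,0,0,0,0,18.4,0.6],[0,0,0,0,0,18.4,0.6]]}}

```text
time: 3.57
position: [0.5865, 0.1568, 0.0911]
tool_rot: [0.526, 0.851, -0.0, -0.0]
ft_force: [0.1, 0.7, -0.4]
grip_width: 0.0519
```

```bash
python3 - <<'E'
from h import *
o,P,im=grab("wrist","w4");o,P,im=grab("wrist","w4")
print(o['time'],o['position'],o['q'],o['grip_width'])
g=np.array([ 0.5785,0.107,-0.0598])
r=dialmeas(g,P,im,"d4");print(r[:2]);[print(np.round(x,2)) for x in r[2]]
E
```

```text
3.6167 [0.58647451 0.15688092 0.09115398] [ 7.75357399e-02  6.64598989e-01  1.58198929e+00 -7.23197753e-05
  8.95064157e-01 -3.86286328e-01] 0.05198023074659423
(np.float64(0.2222222222222222), np.float64(-0.3333333333333333))
[1044.19    6.44  -81.55]
[  3.67  22.28 119.68]
[  3.62  22.27 155.09]
[   3.72   21.93 -169.3 ]
[  9.85  29.55 -20.26]
```

View pics/d4.png

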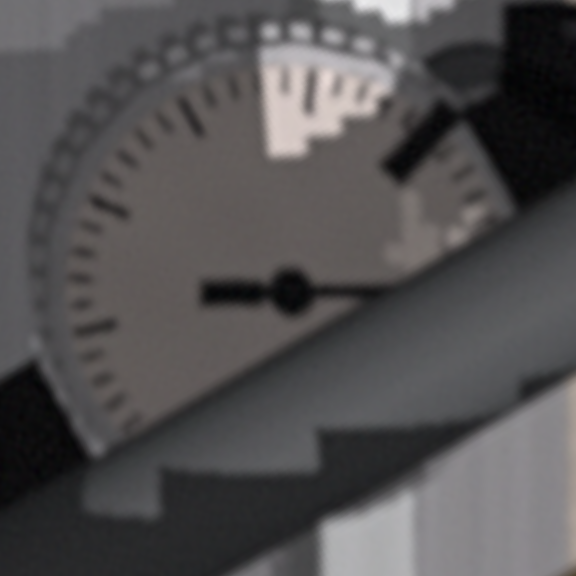

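The bezel did not turn: its mark is still at about 50°, and the fingers reached the commanded 52 mm. I close further and watch the width.

>>> {"name": "apply_moves", "arguments": {"series": [[0,0,0,0,0,0,0.4],[0,0,0,0,0,0,0.4],[0,0,0,0,0,0,0.4],[0,0,0,0,0,0,0.4]], "newtons": 12}}

```text
time: 4.0
position: [0.5865, 0.157, 0.0912]
tool_rot: [0.527, 0.85, -0.0, -0.0]
ft_force: [-0.1, 0.3, -1.0]
grip_width: 0.037
```

```bash
python3 - <<'E'
from h import *
im=robot.camera("scene")[:,:,::-1];P=robot.camera_params("scene")
c=proj(P,[[0.5867,0.157,0.09]])[0].astype(int);print(c)
a=cv2.resize(im[c[1]-45:c[1]+35,c[0]-50:c[0]+50],None,fx=7,fy=7,interpolation=cv2.INTER_CUBIC);cv2.imwrite("pics/s2.png",a)
print(robot.get_obs()['grip_width'],robot.get_obs()['position'])
E
```

```text
[255 243]
0.036268302705504 [0.58647775 0.15697242 0.09116342]
```

View pics/s2.png

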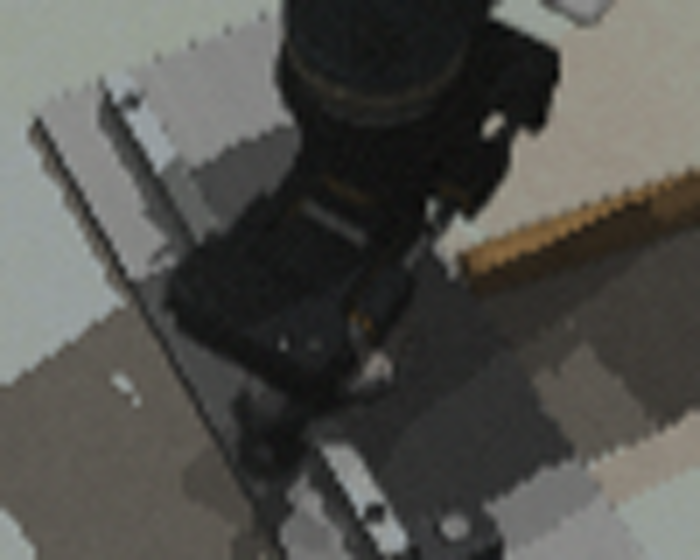

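```bash
python3 - <<'E'
from h import *
o=robot.get_obs();P=robot.camera_params("wrist");Rt=R.from_quat(o['tool_rot'])
for y in (43.5,58.5):
  for x in (9.5,):
    for z in (-20,0,19): print(x,y,z,proj(P,[o['position']+Rt.apply([x/1e3,s*y/1e3,z/1e3]) for s in (1,-1)]).round(0).tolist())
a=cv2.imread("pics/w3.png")
a=a[190:300,90:420];cv2.imwrite("pics/c3.png",cv2.resize(a,None,fx=2.4,fy=2.4))
E
```

```text
9.5 43.5 -20 [[341.0, 228.0], [168.0, 228.0]]
9.5 43.5 0 [[332.0, 215.0], [177.0, 215.0]]
9.5 43.5 19 [[325.0, 205.0], [184.0, 205.0]]
9.5 58.5 -20 [[371.0, 228.0], [138.0, 228.0]]
9.5 58.5 0 [[358.0, 215.0], [150.0, 215.0]]
9.5 58.5 19 [[349.0, 205.0], [160.0, 205.0]]
```

View pics/c3.png

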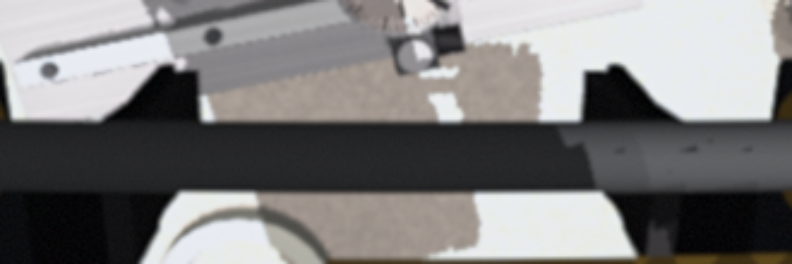

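In c3 the fingertip ends appear at the reported TCP level (row 218, z about -4 mm) and not 19 mm ahead of it, which matches the fingers having closed above the bezel. So the tips reach about 20 mm less far than stated. I'll open, go 20 mm lower while watching the force, and grip again.

>>> {"name": "apply_moves", "arguments": {"series": [[0,0,0,0,0,0,1],[0,0,0,0,0,0,1],[0,0,0,0,0,0,1],[0,0,0,0,0,0,1],[0,0,0,0,0,0,1]]}}

```text
time: 4.47
position: [0.5865, 0.157, 0.0912]
tool_rot: [0.527, 0.85, 0.0, 0.0]
ft_force: [0.3, -1.0, 0.0]
grip_width: 0.0618
```

>>> {"name": "apply_moves", "arguments": {"series": [[0,0,0,0,0,0,1],[0,0,0,0,0,0,1],[0,0,0.5,0,0,0,1],[0,0,1.0,0,0,0,1],[0,0,1.0,0,0,0,1]]}}

```text
time: 4.88
position: [0.5855, 0.1568, 0.0798]
tool_rot: [0.527, 0.85, -0.001, -0.001]
ft_force: [-0.3, 0.0, 0.7]
grip_width: 0.0858
```

>>> {"name": "apply_moves", "arguments": {"series": [[0,0,0.5,0,0,0,1],[0,0,1.1,0,0,0,1],[0,0,1.1,0,0,0,1],[0,0,1.1,0,0,0,1]]}}

```text
time: 5.22
position: [0.586, 0.1569, 0.0695]
tool_rot: [0.527, 0.85, -0.0, -0.001]
ft_force: [0.1, 0.3, -0.2]
grip_width: 0.087
```

>>> {"name": "apply_moves", "arguments": {"series": [[0,0,0,0,0,0,0.5],[0,0,0,0,0,0,0.5],[0,0,0,0,0,0,0.5],[0,0,0,0,0,0,0.5],[0,0,0,0,0,0,0.5]], "newtons": 12}}

```text
time: 5.63
position: [0.5866, 0.157, 0.0704]
tool_rot: [0.527, 0.85, 0.0, 0.0]
ft_force: [-0.7, -0.3, -0.6]
grip_width: 0.0615
```

>>> {"name": "apply_moves", "arguments": {"series": [[0,0,0,0,0,0,0.5],[0,0,0,0,0,0,0.5],[0,0,0,0,0,0,0.5]]}}

```text
time: 5.88
position: [0.5873, 0.1573, 0.0704]
tool_rot: [0.527, 0.85, 0.001, 0.001]
ft_force: [2.1, 1.9, -0.7]
grip_width: 0.0566
```

>>> {"name": "apply_moves", "arguments": {"series": [[0,0,0,0,0,6,0.5],[0,0,0,0,0,12,0.5],[0,0,0,0,0,18,0.5],[0,0,0,0,0,24,0.5],[0,0,0,0,0,24,0.5]]}}

```text
time: 6.3
position: [0.5873, 0.1573, 0.0704]
tool_rot: [0.693, 0.721, 0.001, 0.0]
ft_force: [2.0, 1.9, -0.1]
grip_width: 0.0562
```

>>> {"name": "apply_moves", "arguments": {"series": [[0,0,0,0,0,6,0.5],[0,0,0,0,0,12,0.5],[0,0,0,0,0,18,0.5],[0,0,0,0,0,24.4,0.5],[0,0,0,0,0,24.4,0.5]]}}

```text
time: 6.72
position: [0.5873, 0.1573, 0.0704]
tool_rot: [0.829, 0.56, 0.001, 0.0]
ft_force: [2.3, 1.9, -1.3]
grip_width: 0.0566
```

>>> {"name": "apply_moves", "arguments": {"series": [[0,0,0,0,0,0,0.5],[0,0,0,0,0,0,0.5],[0,0,0,0,0,0,0.95],[0,0,0,0,0,0,0.95],[0,0,0,0,0,0,0.95]]}}

```text
time: 7.13
position: [0.585, 0.1565, 0.0698]
tool_rot: [0.829, 0.56, -0.002, -0.0]
ft_force: [0.5, -0.5, 0.0]
grip_width: 0.0693
```

>>> {"name": "apply_moves", "arguments": {"series": [[0,0,0,0,0,0,1],[0,0,0,0,0,0,1],[0,0,0,0,0,0,1],[0,0,0,0,0,0,1]]}}

```text
time: 7.47
position: [0.5863, 0.1569, 0.0701]
tool_rot: [0.829, 0.559, -0.0, -0.0]
ft_force: [0.1, -0.7, -1.0]
grip_width: 0.0861
```

>>> {"name": "apply_moves", "arguments": {"series": [[0,0,-3,0,0,0,1],[0,0,-7,0,0,0,1],[0,0,-11,0,0,0,1],[0,0,-15,0,0,0,1],[0,0,-15,0,0,0,1]]}}

```text
time: 7.88
position: [0.5919, 0.1576, 0.2292]
tool_rot: [0.829, 0.56, 0.008, 0.004]
ft_force: [1.1, 0.3, 0.5]
grip_width: 0.087
```

>>> {"name": "apply_moves", "arguments": {"series": [[0,0,0,0,0,0,1],[0,0,0,0,0,0,1],[0,0,0,0,0,0,1]]}}

```text
time: 8.13
position: [0.585, 0.1568, 0.2184]
tool_rot: [0.829, 0.559, -0.002, -0.001]
ft_force: [-0.1, -0.4, -1.4]
grip_width: 0.0872
```

```bash
python3 - <<'E'
from h import *
o,P,im=grab("wrist","w5");o,P,im=grab("wrist","w5")
print(o['time'],o['position'],o['q'])
g=np.array([ 0.5785,0.107,-0.0598])
r=dialmeas(g,P,im,"d5");print(r[:2]);[print(np.round(x,2)) for x in r[2]]
a=cv2.imread("pics/d5.png");cv2.imwrite("pics/c5.png",np.hstack([cv2.resize(a,(384,384)),im[:,100:500]]))
E
```

```text
8.1833 [0.58499711 0.15680178 0.2180852 ] [ 7.75917764e-02  5.00937625e-01  1.47741062e+00 -5.37793367e-05
  1.16769177e+00  4.61068914e-01]
(np.float64(-0.8888888888888888), np.float64(-0.5555555555555556))
[ 35.7    2.73 179.81]
[26.59 23.4   0.31]
```

View pics/c5.png

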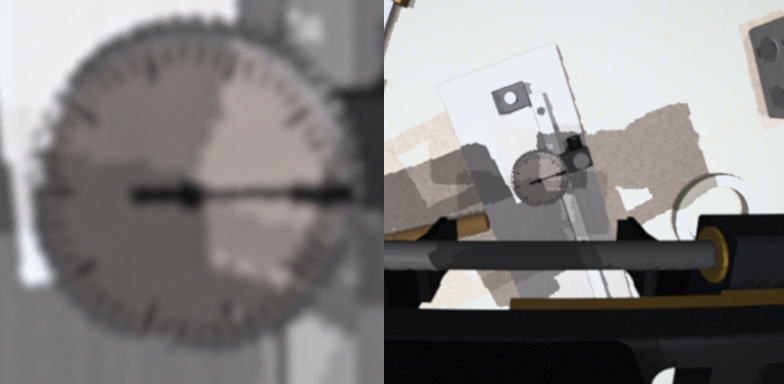

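The zero mark is at 0.3° from the pointer and the bezel is released. Next is the bridge.

>>> {"name": "apply_moves", "arguments": {"series": [[-3.9,0.2,-0.8,0,0,0,1],[-7.8,0.5,-1.6,0,0,0,1],[-11.7,0.8,-2.4,0,0,0,1],[-15.6,1.0,-3,0,0,0,1],[-19.5,1.3,-3,0,0,0,1]]}}

```text
time: 8.65
position: [0.5249, -0.0301, 0.25]
tool_rot: [0.829, 0.56, -0.0, -0.0]
ft_force: [0.4, -0.5, 0.2]
grip_width: 0.0868
```

>>> {"name": "apply_moves", "arguments": {"series": [[-3.9,0.2,0,0,0,0,1],[-7.8,0.5,0,0,0,0,1],[-11.7,0.8,0,0,0,0,1],[-15.6,1.0,0,0,0,0,1],[-19.5,1.3,0,0,0,0,1]]}}

```text
time: 9.07
position: [0.4631, -0.2156, 0.2489]
tool_rot: [0.829, 0.559, -0.0, -0.001]
ft_force: [1.6, -0.1, -0.1]
grip_width: 0.087
```

>>> {"name": "apply_moves", "arguments": {"series": [[-2.5,0.2,0,0,0,-6,1],[-5,0.4,0,0,0,-12,1],[-7.5,0.5,0,0,0,-18,1],[-10,0.6,0,0,0,-24,1],[-12.2,0.7,0,0,0,-29.2,1]]}}

```text
time: 9.48
position: [0.4243, -0.3313, 0.2487]
tool_rot: [0.66, 0.752, 0.0, -0.001]
ft_force: [-0.2, -0.6, 0.9]
grip_width: 0.0872
```

>>> {"name": "apply_moves", "arguments": {"series": [[0,0,0,0,0,0,1],[0,0,0,0,0,0,1],[0,0,0,0,0,0,1],[0,0,0,0,0,0,1]]}}

```text
time: 9.82
position: [0.4255, -0.3288, 0.2495]
tool_rot: [0.661, 0.75, 0.0, -0.001]
ft_force: [0.3, -0.0, 0.4]
grip_width: 0.0869
```

```bash
python3 - <<'E'
from h import *
o,P,im=grab("wrist","w6");o,P,im=grab("wrist","w6")
print(o['time'],o['position'],o['q'],o['tool_rot'])
print("expected",proj(P,[[0.425,-0.328,0.005]]))
hsv=cv2.cvtColor(im,cv2.COLOR_BGR2HSV)
m=cv2.inRange(hsv,(0,60,20),(15,255,150))|cv2.inRange(hsv,(170,60,20),(180,255,150))
m=cv2.morphologyEx(m,cv2.MORPH_CLOSE,np.ones((7,7)))
n,l,st,c=cv2.connectedComponentsWithStats(m)
for i in range(1,n):
  if st[i][4]>300:
    b=cv2.boxPoints(cv2.minAreaRect(np.argwhere(l==i)[:,::-1].astype(np.float32)));w=onplane(P,b,0.005)
    e=[w[1]-w[0],w[2]-w[1]];L=max(e,key=np.linalg.norm)
    print(st[i],c[i].round(1),w.mean(0).round(4),[np.linalg.norm(x).round(4) for x in e],"yaw",np.degrees(np.arctan2(-L[0]*np.sign(L[1]),abs(L[1]))))
cv2.imwrite("pics/m6.png",m)
E
```

```text
9.8667 [ 0.42568111 -0.32884951  0.24975217] [-8.65777054e-01  3.70503918e-01  1.61000125e+00  3.07112054e-04
  1.16244524e+00 -9.92797687e-01] [ 6.60848469e-01  7.50519034e-01  2.36779203e-04 -6.51659475e-04]
expected [[253.1172996  160.52073615]]
[182   0  90  29 595] [220.2  15. ] [ 0.3697 -0.1524  0.005 ] [np.float64(0.1097), np.float64(0.0129)] yaw -67.35253087591254
[ 240   88   24  141 3073] [251.4 156.6] [ 0.4231 -0.3296  0.005 ] [np.float64(0.0287), np.float64(0.186)] yaw 7.7792070686918775
```

>>> {"name": "apply_moves", "arguments": {"series": [[0,-0.1,4.1,0,0,-0.4,1],[-0.1,-0.2,8.2,0,0,-0.4,1],[-0.1,-0.3,12.3,0,0,-0.4,1],[-0.1,-0.3,16.4,0,0,-0.4,1],[-0.1,-0.3,19,0,0,-0.4,1]]}}

```text
time: 10.33
position: [0.4218, -0.3293, 0.0571]
tool_rot: [0.658, 0.753, 0.0, -0.002]
ft_force: [-0.0, 0.2, 0.2]
grip_width: 0.087
```

>>> {"name": "apply_moves", "arguments": {"series": [[0,0,1.5,0,0,0,1],[0,0,3,0,0,0,1],[0,0,3.6,0,0,0,1],[0,0,3.6,0,0,0,1],[0,0,3.6,0,0,0,1]]}}

```text
time: 10.75
position: [0.4231, -0.3314, 0.0244]
tool_rot: [0.658, 0.753, -0.0, 0.0]
ft_force: [-0.6, 1.2, -0.4]
grip_width: 0.0871
```

>>> {"name": "apply_moves", "arguments": {"series": [[0,0,0.3,0,0,0,1],[0,0,0.6,0,0,0,1],[0,0,0.8,0,0,0,1],[0,0,0.8,0,0,0,1],[0,0,0.8,0,0,0,1]]}}

```text
time: 11.17
position: [0.4227, -0.3317, 0.0164]
tool_rot: [0.659, 0.753, -0.0, 0.0]
ft_force: [-0.8, 0.2, -0.8]
grip_width: 0.087
```

>>> {"name": "apply_moves", "arguments": {"series": [[0,0.05,0.2,0,0,0,1],[0,0.05,0.4,0,0,0,1],[0,0.05,0.4,0,0,0,1]]}}

```text
time: 11.42
position: [0.4231, -0.3314, 0.0119]
tool_rot: [0.659, 0.753, 0.0, -0.0]
ft_force: [-0.7, -0.1, 0.3]
grip_width: 0.0873
```

>>> {"name": "apply_moves", "arguments": {"series": [[0,0,0.2,0,0,0,1],[0,0,0.4,0,0,0,1],[0,0,0.4,0,0,0,1]]}}

```text
time: 11.67
position: [0.423, -0.3313, 0.0077]
tool_rot: [0.659, 0.753, 0.0, -0.0]
ft_force: [-0.0, 0.5, 0.6]
grip_width: 0.087
```

>>> {"name": "apply_moves", "arguments": {"series": [[0,0,0.1,0,0,0,1],[0,0,0.2,0,0,0,1],[0,0,0.2,0,0,0,1]]}}

```text
time: 11.92
position: [0.4231, -0.3314, 0.006]
tool_rot: [0.659, 0.753, 0.0, -0.0]
ft_force: [-0.3, 0.7, -0.1]
grip_width: 0.0872
```

>>> {"name": "apply_moves", "arguments": {"series": [[0,0,0.1,0,0,0,1],[0,0,0.2,0,0,0,1],[0,0,0.2,0,0,0,1]]}}

```text
time: 12.17
position: [0.4231, -0.3314, 0.004]
tool_rot: [0.659, 0.753, 0.0, -0.0]
ft_force: [-0.1, -0.0, 0.5]
grip_width: 0.0871
```

>>> {"name": "apply_moves", "arguments": {"series": [[0,0,0.1,0,0,0,1],[0,0,0.2,0,0,0,1],[0,0,0.2,0,0,0,1]]}}

```text
time: 12.42
position: [0.4231, -0.3314, 0.002]
tool_rot: [0.659, 0.753, 0.0, -0.0]
ft_force: [0.1, -0.9, 0.2]
grip_width: 0.0873
```

>>> {"name": "apply_moves", "arguments": {"series": [[0,0,0.1,0,0,0,1],[0,0,0.15,0,0,0,1],[0,0,0.15,0,0,0,1]]}}

```text
time: 12.67
position: [0.4231, -0.3315, 0.0005]
tool_rot: [0.659, 0.753, 0.0, -0.0]
ft_force: [0.0, -0.0, 0.3]
grip_width: 0.0867
```

>>> {"name": "apply_moves", "arguments": {"series": [[0,0,0.1,0,0,0,1],[0,0,0.15,0,0,0,1],[0,0,0.15,0,0,0,1]]}}

```text
time: 12.92
position: [0.4231, -0.3314, -0.001]
tool_rot: [0.658, 0.753, 0.0, -0.0]
ft_force: [0.1, 0.4, -0.3]
grip_width: 0.0871
```

>>> {"name": "apply_moves", "arguments": {"series": [[0,0,0.1,0,0,0,1],[0,0,0.15,0,0,0,1],[0,0,0.15,0,0,0,1]]}}

```text
time: 13.17
position: [0.4231, -0.3314, -0.0025]
tool_rot: [0.659, 0.753, 0.0, -0.0]
ft_force: [-0.2, 0.7, 0.2]
grip_width: 0.087
```

>>> {"name": "apply_moves", "arguments": {"series": [[0,0,0.1,0,0,0,1],[0,0,0.1,0,0,0,1],[0,0,0.1,0,0,0,1]]}}

```text
time: 13.42
position: [0.4231, -0.3315, -0.0034]
tool_rot: [0.659, 0.753, 0.0, -0.0]
ft_force: [-0.7, 0.7, 0.2]
grip_width: 0.0869
```

>>> {"name": "apply_moves", "arguments": {"series": [[0,0,0.1,0,0,0,1],[0,0,0.15,0,0,0,1],[0,0,0.15,0,0,0,1]]}}

```text
time: 13.67
position: [0.4231, -0.3315, -0.005]
tool_rot: [0.659, 0.753, 0.0, -0.0]
ft_force: [0.1, 0.5, 0.7]
grip_width: 0.0872
```

>>> {"name": "apply_moves", "arguments": {"series": [[0,0,0,0,0,0,0.2],[0,0,0,0,0,0,0.2],[0,0,0,0,0,0,0.2],[0,0,0,0,0,0,0.2],[0,0,0,0,0,0,0.2]], "newtons": 12}}

```text
time: 14.08
position: [0.4232, -0.3315, -0.0048]
tool_rot: [0.659, 0.753, 0.0, 0.0]
ft_force: [-0.1, 0.1, 0.1]
grip_width: 0.0614
```

>>> {"name": "apply_moves", "arguments": {"series": [[0,0,0,0,0,0,0.2],[0,0,0,0,0,0,0.2],[0,0,0,0,0,0,0.2],[0,0,0,0,0,0,0.2],[0,0,0,0,0,0,0.2]]}}

```text
time: 14.5
position: [0.4232, -0.3315, -0.0048]
tool_rot: [0.659, 0.753, 0.0, 0.0]
ft_force: [-1.1, 0.0, -0.8]
grip_width: 0.0301
```

>>> {"name": "apply_moves", "arguments": {"series": [[0,0,0,0,0,0,0.2],[0,0,0,0,0,0,0.2],[0,0,-0.5,0,0,0,0.2],[0,0,-1.5,0,0,0,0.2],[0,0,-3,0,0,0,0.2]]}}

```text
time: 14.92
position: [0.4225, -0.3308, 0.0251]
tool_rot: [0.659, 0.753, 0.0, -0.001]
ft_force: [0.6, 0.1, 0.4]
grip_width: 0.0298
```

>>> {"name": "apply_moves", "arguments": {"series": [[0,0,-3,0,0,0,0.2],[0,0,-6,0,0,0,0.2],[0,0,-9,0,0,0,0.2],[0,0,-9,0,0,0,0.2],[0,0,-9,0,0,0,0.2]]}}

```text
time: 15.33
position: [0.4242, -0.3326, 0.1178]
tool_rot: [0.658, 0.753, -0.0, 0.003]
ft_force: [0.4, 0.3, -1.6]
grip_width: 0.0296
```

```bash
python3 - <<'E'
from h import *
o,P,im=grab("wrist","w7")
print(o['time'],o['position'],o['grip_width'])
hsv=cv2.cvtColor(im,cv2.COLOR_BGR2HSV)
m=cv2.inRange(hsv,(0,60,20),(15,255,150))|cv2.inRange(hsv,(170,60,20),(180,255,150))
m=cv2.morphologyEx(m,cv2.MORPH_CLOSE,np.ones((7,7)))
n,l,st,c=cv2.connectedComponentsWithStats(m)
Rt=R.from_quat(o['tool_rot'])
for i in range(1,n):
  if st[i][4]>300:
    b=cv2.boxPoints(cv2.minAreaRect(np.argwhere(l==i)[:,::-1].astype(np.float32)))
    w=onplane(P,b,o['position'][2]+.010);print(st[i],((Rt.inv().apply(w-o['position']))*1000).round(1).tolist())
E
```

```text
15.3333 [ 0.42415811 -0.33256945  0.11777884] 0.029597842057843
[  223    49    63   192 11406] [[-1.6, -17.1, -10.0], [94.3, -14.3, -10.5], [94.1, 14.3, -10.4], [-1.9, 15.9, -9.9]]
[ 227  270   52   28 1396] [[-19.6, -15.0, -10.0], [-19.6, 13.2, -9.9], [-36.8, 13.6, -9.8], [-36.8, -15.4, -9.9]]
```

The bridge is held (29.6 mm wide, its end 94 mm ahead of the TCP). I carry it to the open end of the plate.

>>> {"name": "apply_moves", "arguments": {"series": [[3.4,1.8,0,0,0,0,0.2],[6.9,3.6,0,0,0,0,0.2],[10.3,5.4,0,0,0,0,0.2],[13.7,7.3,0,0,0,0,0.2],[17.1,9.1,0,0,0,0,0.2]]}}

```text
time: 15.8
position: [0.4898, -0.1478, 0.1137]
tool_rot: [0.659, 0.752, -0.0, -0.002]
ft_force: [1.1, 0.7, -0.4]
grip_width: 0.0294
```

>>> {"name": "apply_moves", "arguments": {"series": [[3.4,1.8,0,0,0,0,0.2],[6.9,3.6,0,0,0,0,0.2],[10.3,5.4,0,0,0,0,0.2],[13.7,7.3,0,0,0,0,0.2],[17.1,9.1,0,0,0,0,0.2]]}}

```text
time: 16.22
position: [0.5572, 0.0337, 0.1136]
tool_rot: [0.658, 0.753, -0.001, -0.002]
ft_force: [1.1, 0.1, -0.9]
grip_width: 0.03
```

>>> {"name": "apply_moves", "arguments": {"series": [[0,0,0,0,0,4,0.2],[0,0,0,0,0,8,0.2],[0,0,0,0,0,11,0.2],[0,0,0,0,0,11,0.2],[0,0,0,0,0,11,0.2]]}}

```text
time: 16.63
position: [0.557, 0.0318, 0.1139]
tool_rot: [0.727, 0.687, -0.001, -0.001]
ft_force: [-0.4, -0.5, -0.6]
grip_width: 0.0296
```

```bash
python3 - <<'E'
from h import *
o,P,im=grab("wrist","w8");o,P,im=grab("wrist","w8")
print(o['time'],o['position'],o['tool_rot'],o['grip_width'])
# predicted landmarks for two gauge hypotheses
for g in ([0.5793,0.1077,-0.0598],[0.5756,0.10638,-0.0598]):
    print(proj(P,G(g,[[-75,175,18],[20,130,40],[20,-50,40],[-18+1,120,40]])).round(0).tolist())
d=totool(o,G([0.5793,0.1077,-0.0598],[-17,-78,0])[0]-o['position']);print(d)
cv2.imwrite("pics/w8b.png",cv2.resize(im[:260],None,fx=1.5,fy=1.5))
E
```

```text
16.6833 [0.55727956 0.03161024 0.11412516] [ 0.72722201  0.68640126 -0.00076554 -0.00093978] 0.03002965766115376
[[177.0, -145.0], [311.0, -101.0], [303.0, 161.0], [256.0, -86.0]]
[[172.0, -143.0], [305.0, -99.0], [298.0, 163.0], [250.0, -84.0]]
[-0.07512669  0.07080424 11.41236502]
```

View pics/w8b.png

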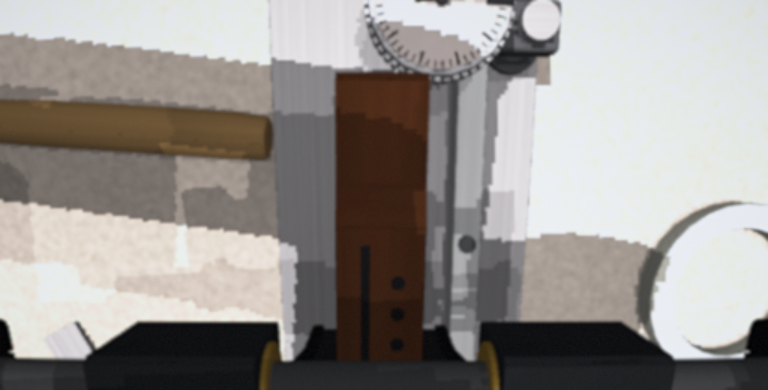

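In w8b the bridge is parallel to the fence on its open side, its end short of the dial, and the fence line is at about (303,161) as predicted. I lower it.

>>> {"name": "apply_moves", "arguments": {"series": [[-0.1,0,3,0,0,0,0.2],[-0.1,0,6,0,0,0,0.2],[-0.1,0,8.5,0,0,0,0.2],[-0.1,0,9.5,0,0,0,0.2],[-0.1,0,9.5,0,0,0,0.2]]}}

```text
time: 17.15
position: [0.556, 0.0306, 0.0177]
tool_rot: [0.728, 0.686, -0.002, -0.002]
ft_force: [0.1, 0.4, 0.3]
grip_width: 0.03
```

>>> {"name": "apply_moves", "arguments": {"series": [[0,0,0,0,0,0,0.2],[0,0,0.2,0,0,0,0.2],[0,0,0.4,0,0,0,0.2],[0,0,0.4,0,0,0,0.2],[0,0,0.4,0,0,0,0.2]]}}

```text
time: 17.57
position: [0.5587, 0.0306, 0.017]
tool_rot: [0.728, 0.686, 0.001, 0.001]
ft_force: [0.7, -0.3, 0.1]
grip_width: 0.0301
```

>>> {"name": "apply_moves", "arguments": {"series": [[0,0,0,0,0,0,0.2],[0,0,0.1,0,0,0,0.2],[0,0,0.1,0,0,0,0.2],[0,0,0.1,0,0,0,0.2]]}}

```text
time: 17.9
position: [0.5581, 0.0306, 0.0152]
tool_rot: [0.728, 0.686, -0.0, -0.0]
ft_force: [-0.5, -0.8, -0.7]
grip_width: 0.0295
```

>>> {"name": "apply_moves", "arguments": {"series": [[0,0,0.1,0,0,0,0.2],[0,0,0.1,0,0,0,0.2],[0,0,0.1,0,0,0,0.2]]}}

```text
time: 18.15
position: [0.558, 0.0306, 0.014]
tool_rot: [0.728, 0.686, -0.0, -0.0]
ft_force: [0.4, -0.6, -0.4]
grip_width: 0.0295
```

>>> {"name": "apply_moves", "arguments": {"series": [[0,0,0.05,0,0,0,0.2],[0,0,0.1,0,0,0,0.2],[0,0,0.1,0,0,0,0.2]]}}

```text
time: 18.4
position: [0.5581, 0.0306, 0.0132]
tool_rot: [0.728, 0.686, 0.0, 0.0]
ft_force: [0.2, 0.1, 0.2]
grip_width: 0.0299
```

>>> {"name": "apply_moves", "arguments": {"series": [[0,0,0.05,0,0,0,0.2],[0,0,0.05,0,0,0,0.2],[0,0,0.05,0,0,0,0.2]]}}

```text
time: 18.65
position: [0.5581, 0.0306, 0.0131]
tool_rot: [0.728, 0.686, 0.0, 0.0]
ft_force: [-1.4, 0.4, 6.5]
grip_width: 0.0299
```

It is on the plate (6.5 N up). I release with a small opening and lift.

>>> {"name": "apply_moves", "arguments": {"series": [[0,0,-0.05,0,0,0,0.41],[0,0,-0.05,0,0,0,0.41],[0,0,-0.05,0,0,0,0.41],[0,0,-0.05,0,0,0,0.41]]}}

```text
time: 18.98
position: [0.5581, 0.0306, 0.0129]
tool_rot: [0.728, 0.686, -0.0, -0.0]
ft_force: [-0.7, -0.0, -0.5]
grip_width: 0.0349
```

>>> {"name": "apply_moves", "arguments": {"series": [[0,0,-1.5,0,0,0,0.41],[0,0,-4,0,0,0,0.41],[0,0,-8,0,0,0,0.41],[0,0,-12,0,0,0,0.2],[0,0,-12,0,0,0,0]]}}

```text
time: 19.4
position: [0.5632, 0.0301, 0.14]
tool_rot: [0.728, 0.686, 0.005, 0.006]
ft_force: [1.3, -0.6, -0.1]
grip_width: 0.0287
```

>>> {"name": "apply_moves", "arguments": {"series": [[0,0,0,0,0,0,0],[0,0,0,0,0,0,0],[0,0,0,0,0,0,0]]}}

```text
time: 19.65
position: [0.5568, 0.0308, 0.1318]
tool_rot: [0.728, 0.686, -0.001, -0.001]
ft_force: [-0.2, 0.4, 0.3]
grip_width: 0.0099
```

```bash
cat >> h.py <<'E'
def wood(P,im,z,win=None):
    hsv=cv2.cvtColor(im,cv2.COLOR_BGR2HSV)
    m=cv2.inRange(hsv,(0,60,15),(12,255,170))|cv2.inRange(hsv,(170,60,15),(180,255,170))
    m=cv2.morphologyEx(m,cv2.MORPH_CLOSE,np.ones((5,5)))
    n,l,st,c=cv2.connectedComponentsWithStats(m);out=[]
    for i in range(1,n):
        if st[i][4]>60:
            b=cv2.boxPoints(cv2.minAreaRect(np.argwhere(l==i)[:,::-1].astype(np.float32)));out.append((st[i],onplane(P,b,z)))
    return out
def toG(g,w): return (R.from_euler('z',-g[2]).apply(w-[g[0],g[1],0])*1000).round(1)
E
python3 - <<'E'
from h import *
g=[0.5793,0.1077,-0.0598]
o,P,im=grab("wrist","w9");o,P,im=grab("wrist","w9")
print(o['time'],o['position'],o['q'],o['grip_width'])
for s,w in wood(P,im,0.025): 
    if s[4]>500: print(s,toG(g,w).tolist())
o,P,im=grab("top","t9")
for s,w in wood(P,im,0.025): print(s,toG(g,w).tolist())
E
```

```text
19.7 [0.55673032 0.03081051 0.13149195] [-1.45131122e-01  5.53561447e-01  1.68032688e+00  8.71370862e-06
  9.11433020e-01 -8.62120822e-02] 0.006516047163313306
[ 237   75   37  166 5131] [[-34.6, -130.1, 25.0], [-30.6, 16.3, 25.0], [-2.4, 15.9, 25.0], [-2.7, -130.6, 25.0]]
[475 100  12  15  81] [[280.3, -804.6, 25.0], [322.4, -847.1, 25.0], [304.6, -865.0, 25.0], [262.7, -822.3, 25.0]]
[248 177  22  10 189] [[-33.3, -106.8, 25.0], [-5.2, -107.1, 25.0], [-6.3, -170.8, 25.0], [-34.4, -170.4, 25.0]]
[443 241  26  30 184] [[-185.2, -683.2, 25.0], [-149.2, -727.3, 25.0], [-236.0, -804.4, 25.0], [-271.5, -759.7, 25.0]]
```

```bash
python3 - <<'E'
from h import *
o=robot.get_obs();P=robot.camera_params("wrist");Rt=R.from_quat(o['tool_rot'])
for x in (37.5,-37.5,9.5):
    for z in (-75,-51,-27): print(x,z,proj(P,[o['position']+Rt.apply([x/1e3,y/1e3,z/1e3]) for y in (95,0,-95)]).round(0).tolist())
im=cv2.imread("pics/w3.png");print(im[200:384:6,260].mean(1).round())
print(im[200:384:6,130].mean(1).round())
t=totool(o,G([0.5793,0.1077,-0.0598],[-100,-90,120])[0]-o['position']);print(t)
E
```

```text
37.5 -75 [[544.0, 206.0], [255.0, 207.0], [-34.0, 205.0]]
37.5 -51 [[494.0, 188.0], [255.0, 188.0], [15.0, 187.0]]
37.5 -27 [[457.0, 176.0], [254.0, 175.0], [51.0, 175.0]]
-37.5 -75 [[494.0, 387.0], [254.0, 396.0], [14.0, 386.0]]
-37.5 -51 [[460.0, 345.0], [254.0, 350.0], [48.0, 345.0]]
-37.5 -27 [[433.0, 314.0], [254.0, 317.0], [75.0, 314.0]]
9.5 -75 [[525.0, 282.0], [255.0, 287.0], [-16.0, 281.0]]
9.5 -51 [[481.0, 253.0], [254.0, 255.0], [28.0, 252.0]]
9.5 -27 [[448.0, 232.0], [254.0, 232.0], [60.0, 231.0]]
[207.  78. 146. 141. 156. 153. 154.  33.  38.  40.  40.  38. 149. 152.
 154. 148. 150.  43.  40.  16.  13.  15.  13.  16.   6.   9.  11.   7.
  10.   8.   6.]
[225. 122. 237. 236. 228. 225. 222.  31.  37.  39.  39.  36.   8.   7.
   7.   5.   4.   6.  11.  17.  14.  12.  16.  18.   7.   6.   8.   5.
   7.   6.   7.]
[-1.17924318 -8.23581103  1.18392991]
```

>>> {"name": "apply_moves", "arguments": {"series": [[-0.5,-1,0,0,0,6.5,0],[-1,-2,0,0,0,13,0],[-1.5,-3,0,0,0,19.5,0],[-1.5,-4,0,0,0,26,0],[-1.5,-5,0,0,0,32,0]]}}

```text
time: 20.22
position: [0.5063, 0.0184, 0.1321]
tool_rot: [0.89, 0.456, -0.001, -0.001]
ft_force: [0.4, 0.1, 0.4]
grip_width: 0.0005
```

>>> {"name": "apply_moves", "arguments": {"series": [[0,0,0,0,0,6.5,0],[0,0,0,0,0,13,0],[0,0,0,0,0,19.5,0],[0,0,0,0,0,26,0],[0,0,0,0,0,32,0]]}}

```text
time: 20.63
position: [0.5068, 0.0186, 0.1322]
tool_rot: [0.981, 0.193, -0.001, -0.0]
ft_force: [0.1, 0.7, -0.4]
grip_width: 0.0003
```

>>> {"name": "apply_moves", "arguments": {"series": [[0,0,0,0,0,6.5,0],[0,0,0,0,0,13,0],[0,0,0,0,0,19.5,0],[0,0,0,0,0,26,0],[0,0,0,0,0,26,0]]}}

```text
time: 21.05
position: [0.5068, 0.0186, 0.1322]
tool_rot: [1.0, -0.03, -0.001, -0.0]
ft_force: [0.1, 0.5, -0.6]
grip_width: 0.0006
```

>>> {"name": "apply_moves", "arguments": {"series": [[0,0,0,0,6,0,0],[0,0,0,0,12,0,0],[0,0,0,0,18,0,0],[0,0,0,0,24,0,0],[0,0,0,0,30,0,0]]}}

```text
time: 21.47
position: [0.506, 0.03, 0.1317]
tool_rot: [0.979, -0.022, 0.203, -0.011]
ft_force: [-0.8, 1.5, 0.0]
grip_width: 0.0008
```

>>> {"name": "apply_moves", "arguments": {"series": [[0,0,0,0,5,0,0],[0,0,0,0,10,0,0],[0,0,0,0,15,0,0],[0,0,0,0,15,0,0],[0,0,0,0,15,0,0]]}}

```text
time: 21.88
position: [0.5104, 0.0517, 0.1317]
tool_rot: [0.968, -0.012, 0.245, -0.05]
ft_force: [0.3, 0.0, -0.4]
grip_width: 0.0004
```

```bash
cat >> h.py <<'E'
g0=[0.5793,0.1077,-0.0598]
def state(tgt=None,tip=-5.5):
    o=robot.get_obs();Rt=R.from_quat(o['tool_rot']);Rg=R.from_euler('z',g0[2]).inv()*Rt
    t=o['position']+Rt.apply([0,0,tip/1000]);print("t",round(o['time'],2),"tipG",toG(g0,t),"grip",round(o['grip_width'],4),"F_G",R.from_euler('z',-g0[2]).apply(o['ft_force']).round(1))
    print(Rg.as_matrix().round(3).tolist(),"q",np.round(o['q'],3))
    if tgt is not None: print("tool cm",totool(o,G(g0,tgt)[0]-t).round(2))
E
python3 -c "
from h import *
state([-60,-102,45])"
```

```text
t 21.88 tipG [-68.  -60.7 136.5] grip 0.0004 F_G [ 0.3  0.1 -0.4]
[[0.881, 0.061, 0.47], [0.006, -0.993, 0.119], [0.474, -0.102, -0.875]] q [-2.460e-01  4.530e-01  2.188e+00  1.402e+00  2.080e-01 -1.000e-03]
tool cm [-3.66  5.08  7.89]
```

The 45° tilt runs into the q5 = 0 limit. A smaller tilt of about 20° with the jaws along gauge x is reachable, keeps the body clear of the dial, and friction at the bridge's edge still lets me push diagonally. I work out the turn.

```bash
cat >> h.py <<'E'
def want(th,tgt,tip=-5.5):
    o=robot.get_obs();Rt=R.from_quat(o['tool_rot']);t=np.radians(th);c,s=np.cos(t),np.sin(t)
    D=R.from_euler('z',g0[2])*R.from_matrix(np.array([[0,c,s],[1,0,0],[0,s,-c]]))
    print("rotvec deg",np.degrees((Rt.inv()*D).as_rotvec()).round(1))
    print("tool cm for TCP",totool(o,G(g0,tgt)[0]-D.apply([0,0,tip/1000])-o['position']).round(2))
E
python3 -c "
from h import *
state();want(0,[-80,-112,130]);want(20,[-60,-112,60])"
```

```text
t 21.88 tipG [-68.  -60.7 136.5] grip 0.0004 F_G [ 0.3  0.1 -0.4]
[[0.881, 0.061, 0.47], [0.006, -0.993, 0.119], [0.474, -0.102, -0.875]] q [-2.460e-01  4.530e-01  2.188e+00  1.402e+00  2.080e-01 -1.000e-03]
rotvec deg [ 16.9 -27.1 -85.9]
tool cm for TCP [-1.66  5.14 -0.67]
rotvec deg [  1.2 -11.8 -88.9]
tool cm for TCP [-3.03  5.98  6.45]
```

>>> {"name": "apply_moves", "arguments": {"series": [[-0.3,1,-0.1,1.2,-1.9,-6.1,0],[-0.7,2,-0.2,2.4,-3.9,-12.3,0],[-1,3,-0.4,3.6,-5.8,-18.4,0],[-1.4,4,-0.6,4.8,-7.7,-24.5,0],[-1.7,5.1,-0.7,6,-9.7,-30.7,0]]}}

```text
time: 22.3
position: [0.4914, 0.0002, 0.1244]
tool_rot: [0.949, 0.264, 0.167, -0.034]
ft_force: [0.4, 0.9, -0.0]
grip_width: 0.0003
```

>>> {"name": "apply_moves", "arguments": {"series": [[0,0,0,1.2,-1.9,-6.1,0],[0,0,0,2.4,-3.9,-12.3,0],[0,0,0,3.6,-5.8,-18.4,0],[0,0,0,4.8,-7.7,-24.5,0],[0,0,0,6,-9.7,-30.7,0]]}}

```text
time: 22.72
position: [0.4921, 0.0006, 0.1245]
tool_rot: [0.853, 0.515, 0.076, -0.016]
ft_force: [-0.3, -0.5, -0.4]
grip_width: 0.0006
```

>>> {"name": "apply_moves", "arguments": {"series": [[0,0,0,1.2,-1.9,-6.1,0],[0,0,0,2.4,-3.9,-12.3,0],[0,0,0,3.6,-5.8,-18.4,0],[0,0,0,4.8,-7.7,-24.5,0],[0,0,0,4.8,-7.7,-24.5,0]]}}

```text
time: 23.13
position: [0.493, 0.0017, 0.1245]
tool_rot: [0.727, 0.687, 0.0, -0.0]
ft_force: [-0.3, -0.5, 0.8]
grip_width: 0.0004
```

```bash
python3 -c "
from h import *
state();want(0,[-60,-112,80]);want(20,[-60,-112,60])"
```

```text
t 23.13 tipG [ -79.8 -110.9  130. ] grip 0.0004 F_G [-0.3 -0.6  0.8]
[[-0.003, 1.0, 0.0], [1.0, 0.003, 0.001], [0.001, 0.0, -1.0]] q [-2.240e-01  4.950e-01  1.848e+00  1.000e-03  7.980e-01 -1.680e-01]
rotvec deg [ 0.  -0.   0.2]
tool cm for TCP [-0.11  1.98  5.  ]
rotvec deg [-20.   -0.1   0.2]
tool cm for TCP [-0.12  2.16  6.97]
```

>>> {"name": "apply_moves", "arguments": {"series": [[0,0.6,1.5,-4,0,0,0],[0,1.2,3,-8,0,0,0],[0,1.8,4.5,-12,0,0,0],[-0.1,2.2,6,-17,0,0,0],[-0.1,2.2,7,-17,0,0,0]]}}

```text
time: 23.55
position: [0.51, -0.0012, 0.0532]
tool_rot: [0.722, 0.676, 0.1, 0.106]
ft_force: [-0.7, 1.1, -0.4]
grip_width: 0.0004
```

>>> {"name": "apply_moves", "arguments": {"series": [[0,0,0,0,0,0,0],[0,0,0,0,0,0,0],[0,0,0,0,0,0,0]]}}

```text
time: 23.8
position: [0.5151, -0.0017, 0.0554]
tool_rot: [0.721, 0.677, 0.102, 0.108]
ft_force: [0.7, -0.6, -0.0]
grip_width: 0.0005
```

```bash
python3 -c "
from h import *
state();want(17,[-31,-112,40]);want(17,[-31,-112,29])"
```

```text
t 23.8 tipG [ -59.2 -113.1   60.7] grip 0.0005 F_G [ 0.8 -0.6 -0. ]
[[0.004, 0.956, 0.294], [1.0, -0.004, -0.0], [0.001, 0.294, -0.956]] q [-0.256  0.613  2.072  0.336  0.174 -0.515]
rotvec deg [ 0.1  0.  -0.2]
tool cm for TCP [0.11 2.09 2.8 ]
rotvec deg [ 0.1  0.  -0.2]
tool cm for TCP [0.11 1.76 3.86]
```

>>> {"name": "apply_moves", "arguments": {"series": [[0.1,0.6,0.8,0,0,0,0],[0.1,1.2,1.6,0,0,0,0],[0.1,1.7,2.5,0,0,0,0],[0.1,1.9,3.2,0,0,0,0],[0.1,1.9,3.2,0,0,0,0]]}}

```text
time: 24.22
position: [0.5432, -0.0022, 0.0289]
tool_rot: [0.721, 0.677, 0.102, 0.108]
ft_force: [0.0, 0.3, 0.0]
grip_width: 0.0007
```

>>> {"name": "apply_moves", "arguments": {"series": [[0,0,0,0,0,0,0],[0,0,0,0,0,0,0],[0,0,0,0,0,0,0]]}}

```text
time: 24.47
position: [0.5411, -0.0018, 0.0299]
tool_rot: [0.721, 0.677, 0.102, 0.107]
ft_force: [0.1, -0.2, -0.1]
grip_width: 0.0006
```

```bash
python3 -c "
from h import *
state();want(17,[-31,-112,29])"
```

```text
t 24.47 tipG [ -33.1 -111.6   35.2] grip 0.0006 F_G [ 0.1 -0.2 -0.1]
[[0.003, 0.956, 0.292], [1.0, -0.004, 0.0], [0.001, 0.292, -0.956]] q [-0.241  0.682  2.014  0.334  0.162 -0.5  ]
rotvec deg [-0.  -0.  -0.2]
tool cm for TCP [-0.04  0.03  0.65]
```

>>> {"name": "apply_moves", "arguments": {"series": [[0,0,0.3,0,0,0,0],[0,0,0.5,0,0,0,0],[0,0,0.5,0,0,0,0]]}}

```text
time: 24.72
position: [0.543, -0.0021, 0.0249]
tool_rot: [0.721, 0.677, 0.102, 0.107]
ft_force: [0.8, 0.2, -0.4]
grip_width: 0.0005
```

>>> {"name": "apply_moves", "arguments": {"series": [[0,0,0.1,0,0,0,0],[0,0,0.2,0,0,0,0],[0,0,0.2,0,0,0,0]]}}

```text
time: 24.97
position: [0.5437, -0.0021, 0.0231]
tool_rot: [0.721, 0.677, 0.102, 0.107]
ft_force: [0.2, -0.3, 0.2]
grip_width: 0.0005
```

>>> {"name": "apply_moves", "arguments": {"series": [[0,0,0.1,0,0,0,0],[0,0,0.1,0,0,0,0],[0,0,0.1,0,0,0,0]]}}

```text
time: 25.22
position: [0.544, -0.0021, 0.0222]
tool_rot: [0.721, 0.677, 0.102, 0.108]
ft_force: [-0.4, 0.9, -0.1]
grip_width: 0.0004
```

>>> {"name": "apply_moves", "arguments": {"series": [[0,0,0.1,0,0,0,0],[0,0,0.15,0,0,0,0],[0,0,0.15,0,0,0,0]]}}

```text
time: 25.47
position: [0.5443, -0.0021, 0.0214]
tool_rot: [0.721, 0.677, 0.102, 0.108]
ft_force: [-1.5, -0.4, 6.5]
grip_width: 0.0004
```

>>> {"name": "apply_moves", "arguments": {"series": [[0,0,0.1,0,0,0,0],[0,0,0.15,0,0,0,0],[0,0,0.15,0,0,0,0]]}}

```text
time: 25.72
position: [0.5444, -0.0021, 0.0211]
tool_rot: [0.721, 0.677, 0.102, 0.108]
ft_force: [-6.5, -1.0, 16.3]
grip_width: 0.0001
```

>>> {"name": "apply_moves", "arguments": {"series": [[0,0,0.1,0,0,0,0],[0,0,0.1,0,0,0,0],[0,0,0.1,0,0,0,0]]}}

```text
time: 25.97
position: [0.5445, -0.0021, 0.0209]
tool_rot: [0.721, 0.677, 0.102, 0.108]
ft_force: [-8.0, -0.6, 24.0]
grip_width: 0.0005
```

Contact on the bridge's edge is made. I ease off slightly and push toward the fence (+x).

>>> {"name": "apply_moves", "arguments": {"series": [[0,0,-0.15,0,0,0,0],[0,0.2,-0.09,0,0,0,0],[0,0.5,0,0,0,0,0],[0,0.9,0.12,0,0,0,0],[0,0.9,0.12,0,0,0,0]]}}

```text
time: 26.38
position: [0.555, -0.0029, 0.0213]
tool_rot: [0.721, 0.677, 0.102, 0.109]
ft_force: [-2.1, 1.6, 9.3]
grip_width: 0.0001
```

```bash
cat >> h.py <<'E'
def look(nm):
    o,P,im=grab("top",nm)
    for s,w in wood(P,im,0.023): print("top",s,toG(g0,w).tolist())
E
python3 -c "
from h import *
state();look('t10')"
```

```text
t 26.38 tipG [ -19.3 -111.9   26.5] grip 0.0001 F_G [-2.2  1.4  9.3]
[[0.003, 0.955, 0.295], [1.0, -0.003, -0.0], [0.001, 0.295, -0.955]] q [-0.236  0.706  1.985  0.322  0.163 -0.483]
top [475 102  12  12  92] [[304.3, -820.3, 23.0], [309.0, -859.2, 23.0], [270.9, -858.4, 23.0], [266.4, -819.8, 23.0]]
top [443 241  32  30 198] [[-195.1, -681.9, 23.0], [-147.2, -728.1, 23.0], [-231.7, -825.0, 23.0], [-279.0, -777.9, 23.0]]
```

```bash
cat >> h.py <<'E'
def lookw(nm):
    o,P,im=grab("wrist",nm)
    for s,w in wood(P,im,0.023):
        if s[4]>400: print("wrist",s,toG(g0,w).tolist())
E
python3 -c "
from h import *
lookw('w10')"
```

```text
wrist [  230     0    69   240 12355] [[-30.2, 5.2, 23.0], [-0.1, 9.9, 23.0], [13.9, -118.4, 23.0], [-22.9, -116.3, 23.0]]
```

>>> {"name": "apply_moves", "arguments": {"series": [[0,0.3,0.09,0,0,0,0],[0,0.6,0.18,0,0,0,0],[0,0.8,0.24,0,0,0,0],[0,0.8,0.24,0,0,0,0]]}}

```text
time: 26.82
position: [0.5625, -0.0031, 0.0212]
tool_rot: [0.721, 0.677, 0.102, 0.108]
ft_force: [-3.5, 0.1, 10.5]
grip_width: 0.0006
```

```bash
python3 -c "
from h import *
state();lookw('w11')"
```

```text
t 26.82 tipG [ -11.8 -111.6   26.4] grip 0.0006 F_G [-3.5 -0.1 10.5]
[[0.003, 0.956, 0.294], [1.0, -0.003, 0.0], [0.001, 0.294, -0.956]] q [-0.233  0.709  1.965  0.286  0.181 -0.445]
wrist [  223     0    75   240 12412] [[-25.9, 5.3, 23.0], [4.0, 10.6, 23.0], [21.6, -117.2, 23.0], [-15.4, -116.1, 23.0]]
```

>>> {"name": "apply_moves", "arguments": {"series": [[0,0.2,0.06,0,0,0,0],[0,0.4,0.12,0,0,0,0],[0,0.5,0.15,0,0,0,0],[0,0.5,0.15,0,0,0,0]]}}

```text
time: 27.2
position: [0.5651, -0.0024, 0.0211]
tool_rot: [0.721, 0.677, 0.101, 0.106]
ft_force: [-8.6, 2.9, 15.9]
grip_width: 0.0004
```

```bash
python3 -c "
from h import *
state();lookw('w12')"
```

```text
t 27.2 tipG [  -9.2 -110.8   26.4] grip 0.0004 F_G [-8.7  2.3 15.9]
[[0.003, 0.957, 0.29], [1.0, -0.003, 0.002], [0.003, 0.29, -0.957]] q [-0.231  0.71   1.955  0.268  0.194 -0.424]
wrist [  234     0    65   240 12442] [[-18.4, 6.6, 23.0], [12.1, 10.8, 23.0], [23.8, -117.6, 23.0], [-13.1, -115.0, 23.0]]
```

>>> {"name": "apply_moves", "arguments": {"series": [[0,0.1,0,0,0,0,0],[0,0.2,0,0,0,0,0],[0,0.35,0.02,0,0,0,0],[0,0.35,0.02,0,0,0,0]]}}

```text
time: 27.58
position: [0.5669, -0.0022, 0.0212]
tool_rot: [0.721, 0.677, 0.1, 0.104]
ft_force: [-9.7, 1.8, 15.5]
grip_width: 0.0004
```

```bash
python3 -c "
from h import *
state();lookw('w13')"
```

```text
t 27.58 tipG [  -7.3 -110.4   26.4] grip 0.0004 F_G [-9.8  1.2 15.5]
[[0.002, 0.958, 0.286], [1.0, -0.003, 0.003], [0.003, 0.286, -0.958]] q [-0.23   0.711  1.947  0.254  0.204 -0.409]
wrist [  243     0    60   240 12368] [[-12.0, 7.4, 23.0], [18.5, 10.5, 23.0], [24.7, -118.5, 23.0], [-11.4, -114.5, 23.0]]
```

>>> {"name": "apply_moves", "arguments": {"series": [[0.2,0.1,0.02,0,0,0,0],[0.6,0.15,0.03,0,0,0,0],[1.1,0.15,0.03,0,0,0,0],[1.5,0.15,0.03,0,0,0,0],[1.5,0.15,0.03,0,0,0,0]]}}

```text
time: 28.05
position: [0.5678, 0.0115, 0.0211]
tool_rot: [0.721, 0.677, 0.099, 0.104]
ft_force: [-14.2, -7.5, 16.3]
grip_width: 0.0001
```

```bash
cat >> h.py <<'E'
def slip(a,nm):
    state();o,P,im=grab("wrist",nm);A=cv2.imread(f"pics/{a}.png")
    hsv=cv2.cvtColor(A,cv2.COLOR_BGR2HSV)
    for (x,y,w,h) in ((238,120,70,50),(238,150,70,60)):
        r=cv2.matchTemplate(cv2.GaussianBlur(im,(3,3),0),cv2.GaussianBlur(A[y:y+h,x:x+w],(3,3),0),cv2.TM_CCOEFF_NORMED)
        v=cv2.minMaxLoc(r);print("shift px",v[3][0]-x,v[3][1]-y,round(v[1],2))
    for s,w in wood(P,im,0.023):
        if s[4]>400: print("wrist",s,toG(g0,w).tolist())
E
python3 -c "
from h import *
slip('w13','w14')"
```

```text
t 28.05 tipG [ -7.3 -96.8  26.4] grip 0.0001 F_G [-13.8  -8.3  16.3]
[[0.003, 0.959, 0.284], [1.0, -0.003, 0.001], [0.002, 0.284, -0.959]] q [-0.199  0.711  1.943  0.201  0.206 -0.327]
shift px 0 1 0.97
shift px 0 1 0.99
wrist [  243     0    60   240 12389] [[-11.8, 21.0, 23.0], [18.6, 24.0, 23.0], [24.6, -104.9, 23.0], [-11.5, -100.8, 23.0]]
```

The patch match shows no slip (0–1 px). I continue sliding along the fence.

>>> {"name": "apply_moves", "arguments": {"series": [[0.5,-0.03,0,0,0,0,0],[1.0,-0.03,0,0,0,0,0],[1.5,-0.03,0,0,0,0,0],[2.0,-0.03,0,0,0,0,0],[2.5,-0.03,0,0,0,0,0]]}}

```text
time: 28.52
position: [0.57, 0.0351, 0.0214]
tool_rot: [0.722, 0.677, 0.099, 0.105]
ft_force: [-13.2, -11.1, 18.3]
grip_width: 0.0006
```

```bash
python3 -c "
from h import *
slip('w13','w15')"
```

```text
t 28.52 tipG [ -6.5 -73.1  26.7] grip 0.0006 F_G [-12.5 -11.9  18.3]
[[0.004, 0.958, 0.286], [1.0, -0.004, -0.0], [0.001, 0.286, -0.958]] q [-0.148  0.712  1.935  0.121  0.207 -0.199]
shift px -2 3 0.98
shift px -2 2 0.99
wrist [  241     0    60   240 12150] [[-11.9, 44.6, 23.0], [18.4, 47.7, 23.0], [24.4, -81.2, 23.0], [-11.7, -77.1, 23.0]]
```

>>> {"name": "apply_moves", "arguments": {"series": [[0.5,0,0,0,0,0,0],[1.0,0,0,0,0,0,0],[1.5,0,0,0,0,0,0],[2.0,0,0,0,0,0,0],[2.4,0,0,0,0,0,0]]}}

```text
time: 28.98
position: [0.5714, 0.0591, 0.0214]
tool_rot: [0.722, 0.677, 0.099, 0.105]
ft_force: [-12.1, -10.4, 17.2]
grip_width: 0.0004
```

```bash
python3 -c "
from h import *
slip('w13','w16')"
```

```text
t 28.98 tipG [ -6.6 -49.   26.6] grip 0.0004 F_G [-11.5 -11.1  17.2]
[[0.004, 0.959, 0.285], [1.0, -0.004, -0.001], [0.0, 0.285, -0.959]] q [-0.097  0.714  1.924  0.046  0.215 -0.077]
shift px -2 3 0.99
shift px -2 2 0.98
wrist [ 241    0   60  240 8811] [[-12.0, 68.6, 23.0], [18.2, 71.6, 23.0], [24.1, -57.1, 23.0], [-11.8, -53.1, 23.0]]
```

>>> {"name": "apply_moves", "arguments": {"series": [[0.5,0,0,0,0,0,0],[1.0,0,0,0,0,0,0],[1.5,0,0,0,0,0,0],[2.0,0,0,0,0,0,0],[2.4,0,0,0,0,0,0]]}}

```text
time: 29.45
position: [0.5727, 0.0826, 0.0214]
tool_rot: [0.722, 0.677, 0.098, 0.105]
ft_force: [-12.5, -10.4, 18.3]
grip_width: 0.0005
```

>>> {"name": "apply_moves", "arguments": {"series": [[0.3,0,0,0,0,0,0],[0.6,0,0,0,0,0,0],[0.9,0,0,0,0,0,0],[1.1,0,0,0,0,0,0]]}}

```text
time: 29.78
position: [0.5733, 0.0935, 0.0214]
tool_rot: [0.722, 0.677, 0.098, 0.105]
ft_force: [-12.2, -10.2, 18.3]
grip_width: 0.0004
```

```bash
python3 -c "
from h import *
slip('w13','w17')"
```

```text
t 29.78 tipG [ -6.7 -14.5  26.7] grip 0.0004 F_G [-11.6 -10.9  18.3]
[[0.004, 0.959, 0.284], [1.0, -0.003, -0.002], [-0.001, 0.284, -0.959]] q [-0.024  0.718  1.904 -0.052  0.233  0.088]
shift px -3 -120 0.84
shift px -3 -150 0.69
wrist [ 242    0   58  240 6628] [[-11.4, 103.1, 23.0], [18.1, 105.8, 23.0], [22.3, -22.8, 23.0], [-12.6, -18.4, 23.0]]
```

>>> {"name": "apply_moves", "arguments": {"series": [[0.15,0,0,0,0,0,0],[0.3,0,0,0,0,0,0],[0.4,0,0,0,0,0,0],[0.4,0,0,0,0,0,0]]}}

```text
time: 30.17
position: [0.5736, 0.0975, 0.0214]
tool_rot: [0.722, 0.677, 0.098, 0.105]
ft_force: [-11.4, -10.0, 17.5]
grip_width: 0.0004
```

>>> {"name": "apply_moves", "arguments": {"series": [[0.1,0,0,0,0,0,0],[0.2,0,0,0,0,0,0],[0.2,0,0,0,0,0,0]]}}

```text
time: 30.42
position: [0.5737, 0.0994, 0.0214]
tool_rot: [0.722, 0.677, 0.098, 0.105]
ft_force: [-12.9, -8.6, 17.4]
grip_width: 0.0006
```

>>> {"name": "apply_moves", "arguments": {"series": [[0.1,0,0,0,0,0,0],[0.2,0,0,0,0,0,0],[0.2,0,0,0,0,0,0]]}}

```text
time: 30.67
position: [0.5741, 0.101, 0.0214]
tool_rot: [0.722, 0.677, 0.098, 0.105]
ft_force: [-11.5, -11.5, 17.8]
grip_width: 0.0009
```

>>> {"name": "apply_moves", "arguments": {"series": [[0.1,0,0,0,0,0,0],[0.2,0,0,0,0,0,0],[0.2,0,0,0,0,0,0]]}}

```text
time: 30.92
position: [0.5748, 0.1027, 0.0217]
tool_rot: [0.722, 0.677, 0.098, 0.106]
ft_force: [-11.0, -12.4, 17.9]
grip_width: 0.0007
```

>>> {"name": "apply_moves", "arguments": {"series": [[0.1,0,0,0,0,0,0],[0.2,0,0,0,0,0,0],[0.2,0,0,0,0,0,0]]}}

```text
time: 31.17
position: [0.5756, 0.1047, 0.0219]
tool_rot: [0.722, 0.677, 0.099, 0.106]
ft_force: [-9.8, -12.4, 18.7]
grip_width: 0.0001
```

```bash
python3 -c "
from h import *
slip('w17','w18')
P=robot.camera_params('scene');im=robot.camera('scene')[:,:,::-1].copy();cv2.imwrite('pics/s18.png',im)
p=proj(P,G(g0,[[5,120,18],[20,120,27],[-10,120,27],[-10,70,27],[-18,133,40],[5,50,91]])).round(0);print(p.tolist())
for s,w in wood(P,im,0.023): print('scene',s,toG(g0,w).tolist())
"
```

```text
t 31.17 tipG [-5.1 -3.2 27.2] grip 0.0001 F_G [ -9.1 -12.9  18.7]
[[0.004, 0.958, 0.287], [1.0, -0.003, -0.002], [-0.001, 0.287, -0.958]] q [-0.     0.719  1.894 -0.082  0.239  0.14 ]
shift px -5 35 0.94
shift px 103 51 0.83
wrist [ 238    0   59  240 6769] [[-11.7, 114.4, 23.0], [18.3, 117.1, 23.0], [22.2, -11.5, 23.0], [-13.2, -7.0, 23.0]]
[[266.0, 274.0], [262.0, 275.0], [270.0, 271.0], [262.0, 258.0], [275.0, 271.0], [256.0, 244.0]]
scene [248   0  31  23 280] [[-616.3, -1229.0, 23.0], [-725.2, -1424.1, 23.0], [-866.9, -1328.6, 23.0], [-750.3, -1139.8, 23.0]]
scene [442   0  60  22 910] [[-1529.7, -770.6, 23.0], [-1685.0, -939.6, 23.0], [-1973.7, -792.3, 23.0], [-1802.2, -632.0, 23.0]]
scene [244  20  16  17 113] [[-556.8, -1193.9, 23.0], [-628.2, -1249.6, 23.0], [-636.5, -1113.0, 23.0], [-567.1, -1062.0, 23.0]]
scene [173  58  49  45 887] [[-101.3, -1003.0, 23.0], [-211.3, -1093.0, 23.0], [-261.8, -751.0, 23.0], [-158.8, -680.6, 23.0]]
scene [169 115  26  21 296] [[28.4, -682.3, 23.0], [-39.5, -716.1, 23.0], [-50.0, -568.6, 23.0], [15.3, -539.3, 23.0]]
scene [257 259  12  14  97] [[11.7, 66.7, 23.0], [-13.2, 65.4, 23.0], [-9.5, 111.5, 23.0], [15.0, 112.4, 23.0]]
```

```bash
python3 -c "
from h import *
look('t18')
s=cv2.imread('pics/s18.png');w=cv2.imread('pics/w18.png');t=cv2.imread('pics/t18.png')
a=cv2.resize(s[225:295,220:290],(400,400),interpolation=cv2.INTER_CUBIC)
b=cv2.resize(w[0:256,150:406],(400,400))
c=cv2.resize(t[140:220,150:280],(650,400)[:2],interpolation=cv2.INTER_CUBIC)
c=cv2.resize(c,(325,200))
v=np.zeros((600,800,3),np.uint8);v[:400,:400]=a;v[:400,400:]=b;v[400:,:325]=c
cv2.imwrite('pics/v18.png',v)
# brown profile along bridge axis in scene
P=robot.camera_params('scene')
for x in (-2,5,12):
  ys=np.arange(80,136,3);p=proj(P,G(g0,np.c_[np.full(len(ys),x),ys,np.full(len(ys),22)]))
  print(x,[tuple(int(q) for q in s[int(round(r[1])),int(round(r[0]))]) for r in p])
"
```

```text
top [474  99  15  16  95] [[283.9, -808.9, 23.0], [331.1, -848.5, 23.0], [311.6, -873.6, 23.0], [264.6, -833.7, 23.0]]
top [176 164  11   8  78] [[14.2, 121.0, 23.0], [16.7, 89.8, 23.0], [-5.3, 87.3, 23.0], [-7.8, 118.5, 23.0]]
top [224 167  13  11 113] [[-10.9, -30.1, 23.0], [17.4, -30.1, 23.0], [16.7, -68.6, 23.0], [-11.6, -68.4, 23.0]]
top [443 241  16  30 185] [[-164.0, -699.4, 23.0], [-149.7, -734.3, 23.0], [-241.1, -772.7, 23.0], [-254.9, -737.8, 23.0]]
-2 [(23, 27, 31), (23, 25, 32), (22, 26, 36), (24, 30, 38), (24, 30, 38), (31, 41, 65), (30, 40, 66), (30, 39, 64), (30, 39, 64), (30, 41, 65), (33, 42, 64), (61, 60, 59), (61, 60, 59), (105, 105, 105), (120, 120, 120), (115, 117, 117), (59, 59, 59), (59, 59, 59), (56, 57, 56)]
5 [(21, 25, 30), (20, 25, 31), (24, 29, 40), (25, 29, 40), (25, 29, 40), (30, 41, 65), (31, 40, 67), (30, 41, 67), (30, 41, 67), (30, 42, 65), (35, 45, 67), (67, 66, 65), (67, 66, 65), (60, 61, 59), (59, 58, 57), (61, 59, 58), (59, 58, 55), (57, 57, 55), (59, 58, 56)]
12 [(27, 32, 41), (27, 33, 41), (22, 28, 36), (22, 28, 36), (25, 34, 47), (35, 44, 66), (56, 63, 78), (27, 40, 64), (37, 44, 69), (34, 43, 68), (44, 52, 70), (58, 59, 57), (58, 59, 57), (58, 58, 55), (61, 59, 59), (58, 57, 54), (58, 57, 54), (59, 59, 57), (58, 58, 58)]
```

View pics/v18.png

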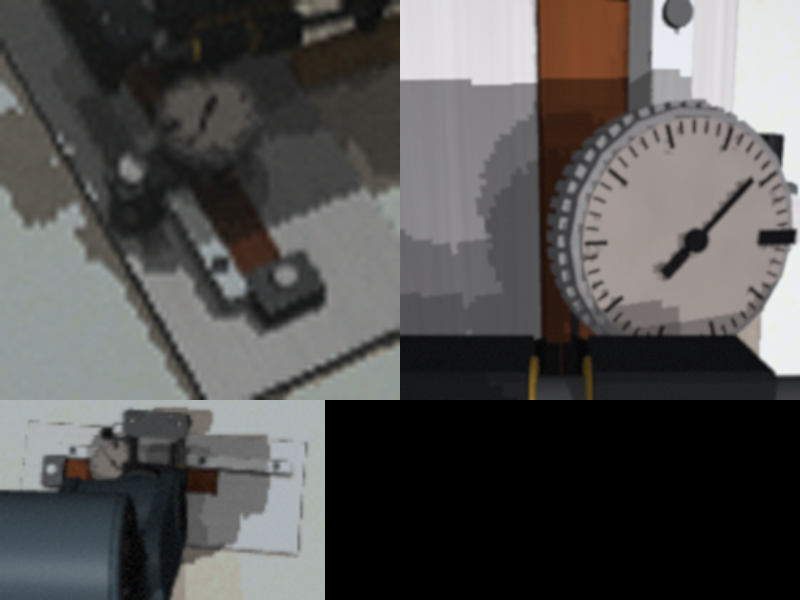

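The last view shows the bridge's end against the stop block, its side along the fence and the pointer turned by the lift. The zero mark is still at +x, and the top mask puts the rear end at y ≈ -69 mm (home is -70). I ease the sideways part of the push and settle on a steady diagonal hold.

>>> {"name": "apply_moves", "arguments": {"series": [[-0.04,0.04,0.01,0,0,0,0],[-0.07,0.07,0.02,0,0,0,0],[-0.07,0.07,0.02,0,0,0,0],[-0.07,0.07,0.02,0,0,0,0]]}}

```text
time: 31.65
position: [0.5756, 0.1046, 0.0218]
tool_rot: [0.722, 0.677, 0.098, 0.106]
ft_force: [-10.3, -10.2, 19.1]
grip_width: 0.0005
```

```bash
python3 -c "
from h import *
state();look('t19');state()"
```

```text
t 31.65 tipG [-5.1 -3.3 27.1] grip 0.0005 F_G [ -9.6 -10.8  19.1]
[[0.004, 0.958, 0.286], [1.0, -0.003, -0.002], [-0.001, 0.286, -0.958]] q [-1.000e-03  7.200e-01  1.893e+00 -7.900e-02  2.400e-01  1.360e-01]
top [474 101  14  11  74] [[286.8, -811.7, 23.0], [321.1, -852.2, 23.0], [302.8, -867.1, 23.0], [268.7, -826.5, 23.0]]
top [176 164  11   8  77] [[14.2, 121.0, 23.0], [16.7, 89.8, 23.0], [-5.3, 87.3, 23.0], [-7.8, 118.5, 23.0]]
top [224 167  13  10 110] [[-11.0, -31.4, 23.0], [17.1, -31.1, 23.0], [16.7, -68.3, 23.0], [-11.3, -68.5, 23.0]]
top [443 239  16  32 193] [[-152.3, -715.0, 23.0], [-144.5, -755.0, 23.0], [-241.1, -772.7, 23.0], [-248.5, -732.9, 23.0]]
t 31.7 tipG [-5.  -3.3 27.1] grip 0.0003 F_G [-10.7  -9.4  17.8]
[[0.004, 0.958, 0.286], [1.0, -0.003, -0.002], [-0.001, 0.286, -0.958]] q [-1.000e-03  7.190e-01  1.893e+00 -7.900e-02  2.400e-01  1.360e-01]
```

>>> {"name": "apply_moves", "arguments": {"series": [[-0.05,0.03,0.01,0,0,0,0],[-0.1,0.06,0.02,0,0,0,0],[-0.1,0.1,0.03,0,0,0,0],[-0.1,0.1,0.03,0,0,0,0],[-0.1,0.1,0.03,0,0,0,0]]}}

```text
time: 32.12
position: [0.5757, 0.1044, 0.0218]
tool_rot: [0.722, 0.677, 0.098, 0.105]
ft_force: [-12.7, -4.9, 20.7]
grip_width: 0.0006
```

>>> {"name": "apply_moves", "arguments": {"series": [[0,0,0,0,0,0,0],[0,0,0,0,0,0,0],[0,0,0,0,0,0,0],[0,0,0,0,0,0,0],[0,0,0,0,0,0,0]]}}

```text
time: 32.53
position: [0.5757, 0.1044, 0.0218]
tool_rot: [0.722, 0.677, 0.098, 0.105]
ft_force: [-12.6, -5.1, 21.1]
grip_width: 0.0007
```

```bash
python3 -c "
from h import *
state();look('t20')
a=cv2.imread('pics/t20.png');b=cv2.imread('pics/top0.png');d=cv2.absdiff(a,b).max(2)
for n,(x0,y0,x1,y1) in dict(glue=(318,122,342,152),roll=(228,98,268,132),square=(240,222,308,264),sand=(394,180,440,208),purple=(340,250,384,310),tub=(112,124,140,152)).items(): print(n,d[y0:y1,x0:x1].mean().round(1))
"
```

```text
t 32.53 tipG [-5.  -3.5 27.1] grip 0.0007 F_G [-12.3  -5.9  21.1]
[[0.003, 0.959, 0.284], [1.0, -0.003, -0.001], [-0.0, 0.284, -0.959]] q [-0.002  0.719  1.892 -0.074  0.242  0.131]
top [474 100  14  14  97] [[292.9, -809.1, 23.0], [317.5, -854.9, 23.0], [284.1, -869.6, 23.0], [259.8, -823.8, 23.0]]
top [176 164  11   8  76] [[14.2, 121.0, 23.0], [16.7, 89.8, 23.0], [-5.3, 87.3, 23.0], [-7.8, 118.5, 23.0]]
top [225 167  12  11 110] [[-11.3, -32.2, 23.0], [17.1, -32.0, 23.0], [16.7, -68.3, 23.0], [-11.6, -68.5, 23.0]]
top [443 241  26  30 194] [[-184.2, -684.5, 23.0], [-148.6, -728.6, 23.0], [-236.0, -805.3, 23.0], [-271.0, -760.6, 23.0]]
glue 24.2
roll 28.2
square 28.3
sand 22.8
purple 27.4
tub 22.9
```

```bash
python3 -c "
from rig import robot
print(robot.hand_in())"
```

```text
the job is handed in; nothing more can be done
None
```

The bezel is zeroed and the bridge is home against the stop, held there with a steady diagonal push. I handed the job in at about 32.5 s; no verdict was given.

- **Zeroing:** my first grip closed above the bezel and turned nothing. The fingertips reach about 25 mm less far than the interface text says. Gripped about 20 mm lower, the bezel turned clockwise by 48.4°. After release, the zero mark was 0.3° from the pointer.
- **Bridge:** I laid the dark rosewood bridge flat at the open end of the plate, pushed it to the fence and slid it under the spindle to the stop. The last view shows its end at the stop block, its side along the fence and the pointer turned by the lift. The top camera put its rear end at y ≈ -68.5 mm, against -70 nominal, which is within calibration.
- **Final hold:** the push is steady at about 21 N down, 12 N against the fence and 6 N toward the stop. The fingers are tilted about 17°, because the planned 45° was out of reach. The rest of the sideways push comes from friction.
- **Slide:** the slip check failed over the last 40 mm because the light changed, so I went by force readings and that last view instead. The tip slid a few millimetres over the bridge once it met the stop.
- **Other things on the bench:** I saw no contact with any of them. My image comparison could not confirm this: every patch differed by about the same amount (23–28 grey levels), and I left out the hammer and cam clamp.

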